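Weigh out a cinnamon quill with the sprung tongs

ROBOT

A 7-joint arm with a two-finger parallel gripper is mounted at the origin on the work surface. World frame = base frame: x ahead of the robot, y to its left, z up, the work surface at z = 0. Lengths are in m, angles in rad, forces in N, time in s.
With the tool pointing down it reaches from about 0.4 to 0.875 m from the base axis. Payload 19.3 kg.
Tool frame: the origin (TCP) lies at the very end of the fingers, on their centre line; the grasp point (between the pads) lies 19 mm behind it (bot.pinch_z is the distance from the TCP to the grasp point, in m); y points along the fingers, x is the direction in which the jaws open and shut, and the axes are right-handed (so a half turn about y gives the same grasp; the last joint's range is limited). The gripper opens to 85 mm and grips with 20 to 120 N. Pads are 22 mm wide; open, the fingers measure 114 mm over their backs; the gripper's body (76 mm by 85 mm) begins 54 mm behind the grasp point. The pads swing forward as they close: fully open they stand 13 mm farther back than shut.
Start: joints at [1.275, 0.521, -0.036, 1.599, 0.021, 1.021, -0.113], TCP at [0.14, -0.609, 0.231] pointing down, gripper open.
Joint ranges: [-2.91, 2.91], [-0.3, 2.13], [-1.5, 1.42], [0.17, 2.43], [-1.26, 4.41], [0.16, 1.93], [-2.52, 2.52]. Speed limits (rad/s): [1.89, 1.89, 2.39, 2.39, 3.01, 3.01, 3.01].

INTERFACE

Orientations are given as [roll, pitch, yaw] about the fixed x, y, z axes, in that order (R = Rz(yaw) Ry(pitch) Rx(roll)).
In Python, from workcell import bot gives the robot as it stands. The module is installed in compiled form; this text tells all that it offers.
- The arm moves only by the tool arm_command, never from a script. Its argument "moves" is a list of rows, each an object of numbers: "rx", "ry", "rz": the turn, a rotation vector about the tool's x, y, z in rad; "x", "y", "z": the shift along the tool's x, y, z in cm; "gripper": the opening, from -1 (shut) to 1 (fully open). In form: [{"rx": .., "ry": .., "rz": .., "x": .., "y": .., "z": .., "gripper": ..}, ...]. A call has 1 to 5 rows; each row is the pose to reach, as a shift and turn from the pose commanded when the call began, along the tool's axes at that moment; what a row does not reach only later rows make up. A row lasts 1/12 s, in which the tool goes at most 41.7 mm and 7.16 degrees, less where a joint would pass 70% of its speed; a pose out of reach is approached as far as the arm can. A call with a gripper value outside its range is refused whole. The fingers move at their own pace and stop on an object; "squeeze" is the grip in N (left out, the last holds). Time passes only in rows, so rows that repeat a pose let the fingers close. It gives the time, the measured TCP pose, the force and the opening at its end, in the units of the state.
- bot.observe(): the state, without advancing time (a new reading comes with each control period).
- bot.grab_frame(name): name is "scene" or "top"; returns (picture, depth): 480x640x3 uint8, red, green, blue; 480x640 float32, m along the optical axis (not along the pixel's ray), 0 where there is no reading.
- bot.camera_model(name): a dict with "vfov" (degrees; the focal length in pixels is half the picture's height over the tangent of half this angle, whatever the lens; pixels are square), "cx", "cy" (the principal point, pixels), "dist_coeffs" ([k1, k2, p1, p2, k3] as OpenCV has them; the pictures are not rectified), "extrinsics" (4x4, takes a point from camera to world coordinates). Camera axes: x right, y down, z forward; pixel columns grow to the right and rows downward; lengths in m; the calibration is good to about 2 mm. A picture is of the moment at which its call begins. camera_model takes no time and is no camera call.
- bot.job_done(): hands the job in, once; it reports no verdict.
Trained networks look in the newest picture that a camera, given by its name, has taken for a name from the list of things; names that differ only in an ending like _2 or _b are one class to them, and where a whole thing is asked for, a point or a joint stands for the part that bears it (a point fixed in the world has none). Each returns a list of dicts, best first, with "p" (0 to 1); they miss things now and then, are a little off and sometimes report something else, mostly with a low value. They report only what shows in the picture. A call takes as long as a camera call. They do not tell look-alikes from the thing itself.
- bot.spot_in(name, camera): "box" ([left, top, right, bottom] in pixels, round what is visible of it).
- bot.masks_of(name, camera): "mask" (480x640 bool, what is visible of it) and "box" ([left, top, right, bottom] in pixels, round what is visible of it).
The state is a dict: "clock": time; "qpos": joint angles; "qd": joint speeds; "joint_efforts": joint torques, N m; "position": TCP position; "tool_rot": TCP orientation; "force": force on the tool from outside, world axes, zero at the start; "moment": the same for the moment, N m; "grip_width": finger opening in m.
Only numpy, scipy, OpenCV 4.12 (cv2) and the standard library are available. Lean on these libraries where they do the work, as an engineer would, in place of code of your own. Each camera call takes 0.05 s, during which the arm holds its last target.

TASK

Spices here are not touched by hand: take the sprung tongs from their rest, squeeze them shut on the cinnamon quill on the board, lift it with them and lay it gently in the middle of the weighing dish on the scale. Then lay the tongs back across both bars of their rest, as you found them or turned end for end, and let go. Drop nothing, and leave the other things where they are.

Things in the scene. Friction and masses are not known exactly. Their poses are not given: they have to be found in the camera images.
- tongs: Sprung serving tongs of bent steel strip with oak scales, 190 mm long, 137 g, lying level on the rest's two bars. Origin at the tail, in the bow, at the arms' mid-height; x from tail to feet along the open tongs' centre line, y to the left arm, z up; fixed to the left arm. The arms (strips 20 mm high) leave the bow at y = +-8 mm, diverging 0.126 rad each. Centre of mass about x = 84 mm.
- tong_mid (a point): The place to hold and squeeze the tongs: x = 80 mm on their centre line, at mid-height, midway between two flat oak scales (17 mm high, x = 50 to 110 mm) on the arms' outer faces. The open tongs are about 52 mm wide over the scales here. Fixed to the left arm, axes as tongs.
- foot_left (a point): Centre of the inner face of the left foot, x = 175 mm. Beyond x = 130 mm the arms bend down to flat upright feet (x = 160 to 190 mm, 16 mm high); this point is 36 mm below the arms' mid-height and 8 mm above the foot's lower edge.
- foot_right (a point): The same on the right foot. Open, the two feet stand 56 mm apart; a gripped quill sits midway between the two points.
- tong_arm (a joint): How far the tongs are squeezed, rad: 0 = sprung open (feet 56 mm apart, 52 mm over the scales at tong_mid), 0.06 = lightly held (46 mm, 48 mm), 0.18 = shut on the quill (24 mm, 37 mm), 0.30 = fully shut. The spring pushes the scales apart with about 4.5 N when open, 7 N when lightly held, 11 N at the quill's width.
- tong_rest: Oak tong rest, fixed: foot 116 x 80 x 10 mm with two cross bars, each 12 mm thick and 92 mm long along y, at x = +42 and -42 mm, tops 46 mm above the table. Origin at the centre of its underside; z up. Tongs lying on it have their mid-height 56 mm above the table, tong_mid between the bars and x along the rest's x.
- quill: Cinnamon quill of two scrolls side by side, brown, rigid, 100 mm long, 24 mm wide, 14 mm high, about 18 g, lying flat on the board. Origin at its centre, 7 mm above what it lies on; x along its length, y across its width, z up.
- board: Wooden serving board, fixed, 240 x 200 x 14 mm, origin at the centre of its underside, z up. The quill, the ginger and the orange slice lie on it.
- scale: White bench scale, fixed, with a round steel dish on top and a display on the side towards the robot. Origin under the dish's centre, on the table.
- dish_floor (a point): Centre of the dish's flat floor, 32 mm above the table. The floor is 148 mm across, the dish 173 mm across at its rim, the rim 15 mm higher than the floor.
- ginger: Piece of dried ginger root, beige, about 66 mm long and 25 mm high, lying on the board's far part. Leave alone.
- orange_slice: Dried orange slice, 60 mm across, 8 mm thick, lying on the board's far part. Leave alone.
- amber_jar: Amber glass jar, 80 mm across, 120 mm tall, at the left. Leave alone.
- tea_tin: Dark green tea tin, 88 x 88 x 111 mm, at the right. Leave alone.
- scoop: Wooden spoon lying on the table close in front of the robot. Leave alone.
Things that resemble listed ones, but are neither listed nor needed, are in the scene too. There is more than one size of the quill; the one meant has the size given above.

How it is judged:
On the way, in this order (a step that is already met when the one before it is completed fails the run):
1. the quill is gripped between the squeezed feet of the tongs and lifted more than 30 mm off the board (contact force between tongs and quill above 0.5 N and value of joint tong_arm above 0.1 rad and z of quill in the frame of board above 0.051 m and contact force between the fingers and tongs above 0.5 N), for 0.2 s.
2. the quill lies flat in the dish, its middle within 30 mm of the dish's middle, and the tongs have let go of it (horizontal distance between quill and dish_floor below 0.03 m and z of quill in the frame of dish_floor below 0.012 m and contact force between tongs and quill below 0.05 N and linear speed of quill below 0.03 m/s), for 0.2 s.
At the end, for the whole second after the job is handed in: The quill lies flat and still on the dish's floor, its middle within 30 mm of the dish's middle; the tongs lie still, released and upright across both bars of their rest, tong_mid within 30 mm of the rest's middle and the tongs within 0.35 rad of the rest's x (either way round) (horizontal distance between quill and dish_floor below 0.03 m and z of quill in the frame of dish_floor between 0.003 and 0.012 m and linear speed of each of quill, tongs below 0.02 m/s and horizontal distance between tong_mid and tong_rest below 0.03 m and z of tong_mid in the frame of tong_rest between 0.051 and 0.061 m and angle between tongs's own z axis and vertical below 0.1 rad and angle between the x axis of tongs and the x axis of tong_rest, either way round below 0.35 rad and contact force between the fingers and tongs below 0.05 N); the robot touches nothing.
It fails at once if the fingers touch the quill (contact force between the fingers and quill above 0.3 N).
It fails at once if the quill is dropped (falls freely more than about 40 mm) (linear speed of quill above 0.9 m/s and contact force between tongs and quill below 0.01 N).
It fails at once if the tongs are dropped (fall freely more than about 40 mm) (linear speed of tongs above 0.9 m/s and contact force between the fingers and tongs below 0.01 N).
It fails at once if another thing is moved more than 30 mm (distance of any of ginger, orange_slice, amber_jar, tea_tin, scoop from where it was at the start of the episode above 0.03 m).
It also fails if it takes over 56 s, if anything falls off the work surface, if the arm or the gripper's body presses on something with over 40 N, if the wrist force passes 120 N, or if a joint passes its speed limit or range.

## Working session

There is one attempt and no reset: what is moved stays moved. The work goes in short steps, Python scripts to look and compute and a tool call to move; the robot and the scene stay as the last step left them, time stands still between calls to the robot, and variables do not carry over. Pictures are saved under pics/ and viewed, and the job is handed in when it is done.

Besides the shell and the picture viewer there is one more tool, called after ">>>" as name([rows], argument=value, ...), one row to a line, values as JSON. arm_command: Moves the arm, as the interface text tells. Its arguments: {"type":"object","properties":{"moves":{"type":"array"},"squeeze":{"type":"number"}},"required":["moves"]}

```bash
mkdir -p pics
cat > h.py <<'E'
import numpy as np, cv2
from workcell import bot
from scipy.spatial.transform import Rotation as R
def K(n):
    m=bot.camera_model(n); f=240/np.tan(np.radians(m['vfov'])/2)
    return np.array([[f,0,m['cx']],[0,f,m['cy']],[0,0,1]]),np.array(m['dist_coeffs']),np.array(m['extrinsics'])
def cloud(n,d):
    k,dc,T=K(n)
    u,v=np.meshgrid(np.arange(640.),np.arange(480.))
    p=cv2.undistortPoints(np.stack([u.ravel(),v.ravel()],1)[:,None],k,dc)[:,0]
    P=np.c_[p,np.ones(len(p))]*d.reshape(-1,1)
    W=P@T[:3,:3].T+T[:3,3]
    W[d.ravel()<=0]=np.nan
    return W.reshape(480,640,3)
def proj(n,pts):
    k,dc,T=K(n); Ti=np.linalg.inv(T)
    c=np.atleast_2d(pts)@Ti[:3,:3].T+Ti[:3,3]
    return cv2.projectPoints(c,np.zeros(3),np.zeros(3),k,dc)[0][:,0]
def save(n,a): cv2.imwrite(n,a[...,::-1])
E
python3 - <<'E'
from h import *
print(bot.observe())
for n in('scene','top'):
    a,d=bot.grab_frame(n); save(f'pics/{n}0.png',a); np.savez(f'{n}0.npz',a=a,d=d)
    print(n,K(n)[2].round(3).tolist(),K(n)[0][0,0])
    for t in('tongs','quill','tong_rest','scale','board','ginger'):
        for r in bot.masks_of(t,n)[:5]:
            W=cloud(n,d)[r['mask']]; print(t,round(r['p'],2),np.round(r['box']).tolist(),np.nanmedian(W,0).round(3),np.nanmin(W,0).round(3),np.nanmax(W,0).round(3))
E
```

```text
{'clock': 0.0, 'qpos': array([ 1.27481692,  0.521995  , -0.03631382,  1.59999835,  0.02119211,
        1.02109341, -0.1128116 ]), 'qd': array([ 0.00094538, -0.00107568, -0.0001018 ,  0.00010945,  0.00168708,
        0.0004039 ,  0.00114026]), 'joint_efforts': array([ 2.45314459e-04, -9.27107406e+01,  1.97977021e+00, -3.69923759e+01,
        1.78452220e-02,  8.45839240e-03,  3.21266145e-05]), 'position': array([ 0.13980084, -0.60882371,  0.23074119]), 'tool_rot': array([-1.57087537e+00,  1.10658447e-03, -1.34505461e+00]), 'force': array([-0.1765293 , -0.47521822, -0.33326405]), 'moment': array([0.05013097, 0.02903571, 0.03280348]), 'grip_width': 0.08528371754205626}
scene [[-0.341, 0.673, -0.657, 1.342], [0.94, 0.238, -0.244, 0.302], [-0.007, -0.7, -0.714, 0.922], [0.0, 0.0, 0.0, 1.0]] 487.43904648989843
tongs 0.86 [187.0, 192.0, 238.0, 255.0] [ 0.558 -0.292  0.056] [ 0.423 -0.346 -0.001] [ 0.659 -0.26   0.071]
tongs 0.67 [387.0, 295.0, 415.0, 314.0] [0.648 0.234 0.023] [0.615 0.204 0.013] [0.675 0.264 0.027]
quill 0.67 [404.0, 223.0, 431.0, 235.0] [0.374 0.212 0.01 ] [ 0.348  0.175 -
[... 1338 characters left out ...]
281.0] [ 0.548 -0.276  0.012] [ 0.489 -0.333 -0.002] [ 0.603 -0.238  0.068]
scale 0.56 [269.0, 182.0, 345.0, 277.0] [0.604 0.014 0.033] [ 0.5   -0.077 -0.003] [0.715 0.103 0.054]
board 0.78 [143.0, 196.0, 230.0, 301.0] [0.55  0.298 0.015] [ 0.442  0.192 -0.003] [0.687 0.398 0.032]
board 0.54 [415.0, 232.0, 458.0, 280.0] [ 0.546 -0.275  0.012] [ 0.487 -0.333 -0.005] [ 0.606 -0.238  0.066]
board 0.54 [182.0, 232.0, 203.0, 279.0] [0.539 0.277 0.029] [0.491 0.254 0.022] [0.588 0.302 0.034]
board 0.29 [441.0, 213.0, 452.0, 287.0] [ 0.552 -0.311  0.063] [ 0.474 -0.338 -0.001] [ 0.649 -0.29   0.071]
ginger 0.78 [146.0, 206.0, 172.0, 228.0] [0.639 0.35  0.035] [0.613 0.324 0.027] [0.666 0.38  0.043]
```

Run:
```python
from h import *
a=np.load('top0.npz')['a']
save('pics/topq.png',cv2.resize(a[180:360,130:250],None,fx=4.4,fy=3.3,interpolation=2) if 0 else cv2.resize(a[185:350,130:250],None,fx=3.5,fy=3.5,interpolation=2))
save('pics/topt.png',cv2.resize(a[190:310,390:490],None,fx=4.9,fy=4.9,interpolation=2))
```

```text
(no output)
```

View pics/top0.png

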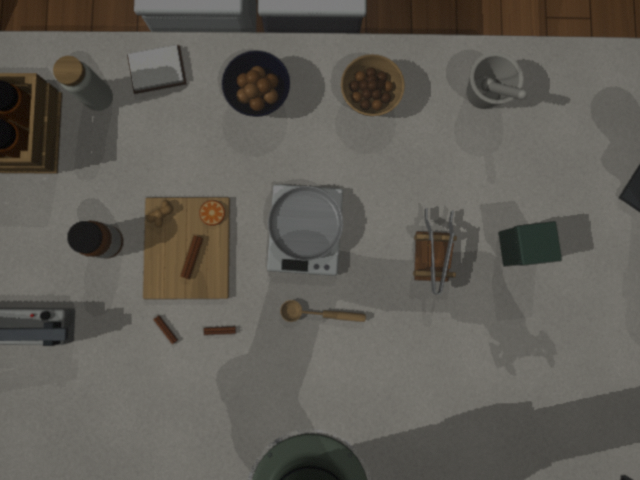

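View pics/scene0.png

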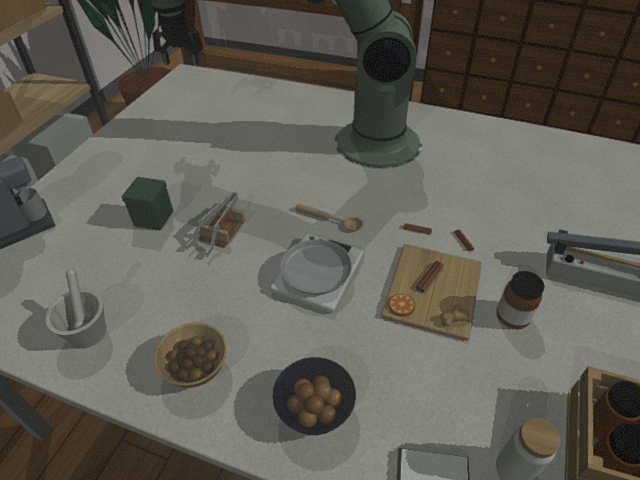

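```bash
sleep 1
```

```text
(no output)
```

View crops.

View pics/topq.png

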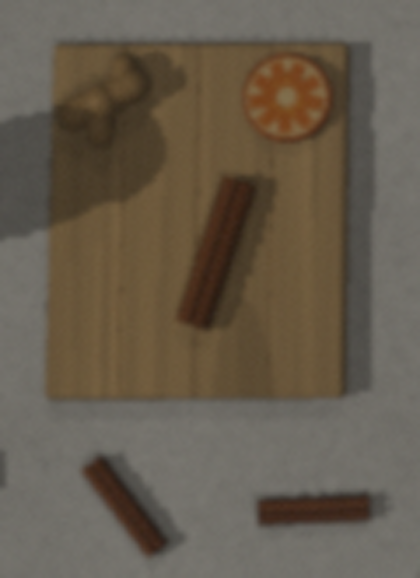

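View pics/topt.png

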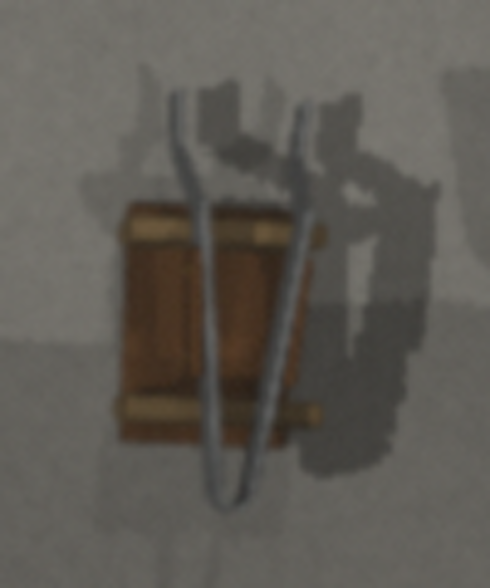

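Run:
```python
from h import *
for n in('top','scene'):
    z=np.load(n+'0.npz'); W=cloud(n,z['d'])
    def fit(b,lo,hi):
        P=W.reshape(-1,3); s=(P[:,2]>lo)&(P[:,2]<hi)&(P[:,0]>b[0])&(P[:,0]<b[1])&(P[:,1]>b[2])&(P[:,1]<b[3])
        P=P[s]; r=cv2.minAreaRect(P[:,:2].astype(np.float32)*1000); return len(P),P.mean(0).round(4),r
    print(n,'quill',fit((.47,.61,.24,.32),.0215,.04))
    print('board z',np.nanmedian(W[...,2][(abs(W[...,0]-.5)<.03)&(abs(W[...,1]-.35)<.03)]))
    print('table z',np.nanmedian(W[...,2][(abs(W[...,0]-.4)<.03)&(abs(W[...,1]+.15)<.03)]))
    print('tongs',fit((.42,.70,-.36,-.23),.054,.08))
    print('feet?',fit((.62,.70,-.36,-.23),.01,.05))
    P=W.reshape(-1,3)
    # dish rim
    s=(P[:,2]>.041)&(P[:,2]<.06)&(P[:,0]>.48)&(P[:,0]<.74)&(P[:,1]>-.11)&(P[:,1]<.11)
    print('rim',cv2.minEnclosingCircle(P[s][:,:2].astype(np.float32)),P[s].min(0),P[s].max(0))
```

```text
top quill (455, array([0.5386, 0.2767, 0.0281]), ((536.4988403320312, 264.3212585449219), (61.42952346801758, 100.95410919189453), 80.95008850097656))
board z 0.01551471475673083
table z 0.001429279055671473
tongs (551, array([ 0.533 , -0.2878,  0.0641]), ((530.9283447265625, -286.8135986328125), (55.52410125732422, 146.5969696044922), 82.80235290527344))
feet? (102, array([ 0.6375, -0.2938,  0.0256]), ((635.64013671875, -297.65106201171875), (66.22467041015625, 37.961360931396484), 83.47979736328125))
rim ((0.6184026002883911, 0.014085312373936176), 0.08631934970617294) [ 0.53254668 -0.07131476  0.04104414] [0.70387486 0.09838769 0.05377832]
scene quill (332, array([0.5435, 0.2781, 0.0274]), ((538.6817626953125, 278.9603271484375), (23.798124313354492, 107.6858139038086), 72.78578186035156))
board z 0.015024959104910529
table z 0.001257632507191575
tongs (448, array([ 0.535 , -0.2874,  0.0623]), ((531.8213500976562, -286.20318603515625), (56.09041213989258, 149.98512268066406), 82.6400375366211))
feet? (124, array([ 0.6381, -0.2965,  0.0245]), ((637.4393920898438, -296.8892822265625), (68.49067687988281, 37.29025650024414), 85.10194396972656))
rim ((0.6186081767082214, 0.012708643451333046), 0.08903741836547852) [ 0.53210579 -0.07234662  0.04102184] [0.70516472 0.09881315 0.05314951]
```

Three brown quills show in the top picture. The one at (192,255) on the board is about 100 mm long. The ones at (166,329) and (219,330) lie on the table and are about 70 mm long. The quill on the board has the stated size and place, and the crop confirms it as a double scroll about 24 mm wide. The tongs lie on the rest with their bow at (436,292) and their feet at (427,210) and (452,213). Next I fit precise poses.

```bash
cat >> h.py <<'E'
from scipy.optimize import least_squares
def fit_tongs(P,g0,hw=np.tan(.126)):
    def res(p):
        c,s=np.cos(p[2]),np.sin(p[2]); q=(P[:,:2]-p[:2])@np.array([[c,-s],[s,c]])
        x,y=q.T  # local, origin at tail
        d=(np.abs(y)-(.008+x*hw))
        bow=np.hypot(np.minimum(x-.000,0),0)
        d=np.where(x<.008,np.hypot(x-.008,y)-.0085,d)
        d=np.where(x>.128,d+3*(x-.128),d)
        return d
    return least_squares(res,g0,loss='soft_l1',f_scale=.003)
def delta(tgt,yaw):
    o=bot.observe(); r=R.from_euler('xyz',o['tool_rot']); t=R.from_euler('xyz',[-np.pi/2,0,yaw])
    s=r.inv().apply(np.array(tgt)-o['position'])*100; v=(r.inv()*t).as_rotvec()
    print('shift cm',s.round(2),'rot',v.round(3),'pos',o['position'].round(4),'rpy',o['tool_rot'].round(3),'clk',round(o['clock'],2),'w',round(o['grip_width'],4),'F',o['force'].round(1))
E
python3 - <<'E'
from h import *
for n in('top','scene'):
    z=np.load(n+'0.npz'); W=cloud(n,z['d']); P=W.reshape(-1,3)
    s=(P[:,2]>.058)&(P[:,2]<.08)&(P[:,0]>.42)&(P[:,0]<.7)&(P[:,1]>-.36)&(P[:,1]<-.23)
    T=P[s]; f=fit_tongs(T,[.46,-.28,-.12]); p=f.x
    c,q=np.cos(p[2]),np.sin(p[2])
    print(n,'tail',p.round(4),'cost',np.abs(f.fun).mean(),'mid',(p[:2]+.08*np.array([c,q])).round(4),'ztop',np.median(T[:,2]))
    m=[]
    s=(P[:,2]>.04)&(P[:,2]<.055)&(P[:,0]>.47)&(P[:,0]<.62)&(P[:,1]>-.36)&(P[:,1]<-.23)
    np.save(n+'tp.npy',P[s])
    # quill: colour mask on dark brown
    r=[r for r in bot.masks_of('quill',n)] 
    for k in r:
        b=k['box']
        Wm=W[k['mask']]; Wm=Wm[Wm[:,2]>.02]
        if len(Wm)>50: 
            rr=cv2.minAreaRect(Wm[:,:2].astype(np.float32)*1000); C=np.cov(Wm[:,:2].T); e=np.linalg.eigh(C)[1][:,1]; print('quill',Wm.mean(0).round(4),rr,'yaw',np.arctan(e[1]/e[0]))
    for t in ('amber_jar','tea_tin'):
        for k in bot.masks_of(t,n)[:1]:
            Wm=W[k['mask']]; print(t,np.nanpercentile(Wm,[3,97],axis=0).round(3).tolist())
delta([.534,-.287,.15],-1.7)
E
```

```text
top tail [ 0.4666 -0.282  -0.091 ] cost 0.0029974867275706744 mid [ 0.5462 -0.2892] ztop 0.06571557834801367
quill [0.5387 0.2765 0.0283] ((539.1123657226562, 277.15399169921875), (23.45117950439453, 101.01996612548828), 72.79307556152344) yaw -0.30878881318620643
amber_jar [[0.539, 0.443, 0.013], [0.608, 0.511, 0.124]]
tea_tin [[0.527, -0.53, 0.018], [0.609, -0.447, 0.115]]
scene tail [ 0.4669 -0.2806 -0.0876] cost 0.002996698448847833 mid [ 0.5466 -0.2876] ztop 0.06465098602983466
quill [0.5451 0.2782 0.0275] ((541.1875, 278.6108703613281), (21.559234619140625, 101.44087982177734), 72.99613189697266) yaw -0.29901263958236374
amber_jar [[0.549, 0.447, 0.005], [0.616, 0.518, 0.122]]
tea_tin [[0.526, -0.531, 0.001], [0.617, -0.445, 0.113]]
shift cm [-22.57   8.13  45.62] rot [ 0.     0.355 -0.   ] pos [ 0.1399 -0.6091  0.2313] rpy [-1.571  0.    -1.345] clk 1.0 w 0.0853 F [ 0.1 -0.3  0. ]
```

Run:
```python
from h import *
ims=[]
for n,bx in(('top',(410,195,470,305)),('scene',(180,185,250,262))):
    a=np.load(n+'0.npz')['a']; sc=5; x0,y0,x1,y1=bx
    im=cv2.resize(a[y0:y1,x0:x1],None,fx=sc,fy=sc,interpolation=2)
    for yaw,col,t in((-.089,(0,255,0),(.4667,-.2813)),(-.127,(255,0,0),(.4600,-.277))):
        c,s=np.cos(yaw),np.sin(yaw)
        for sg in(1,-1):
            L=np.array([[x,sg*(.008+x*np.tan(.126)),.01] for x in np.linspace(0,.13,14)]+[[.16,sg*.029,-.028],[.19,sg*.029,-.028]])
            Wp=np.c_[t[0]+c*L[:,0]-s*L[:,1],t[1]+s*L[:,0]+c*L[:,1],.056+L[:,2]]
            for u in proj(n,Wp): cv2.circle(im,tuple(int(v) for v in (u-[x0,y0]+.5)*sc),2,col,-1)
    ims.append(im)
h=max(i.shape[0] for i in ims); ims=[cv2.copyMakeBorder(i,0,h-i.shape[0],0,0,0) for i in ims]
save('pics/ov1.png',np.hstack(ims))
```

```text
(no output)
```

View pics/ov1.png

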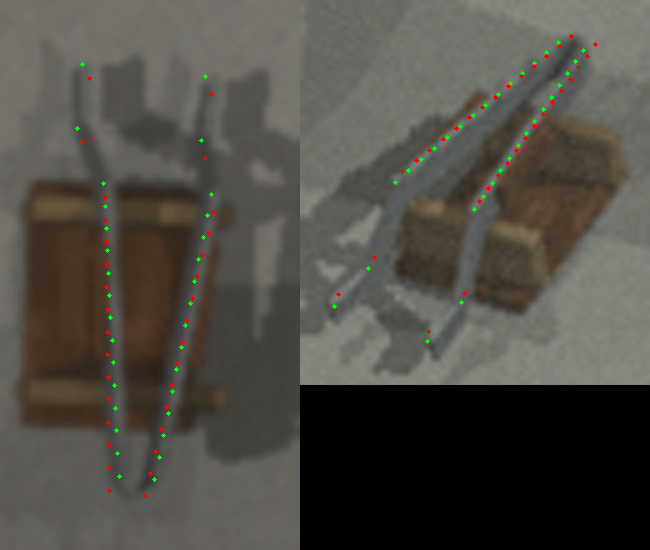

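The green overlay fits in both views: tail (0.467,-0.281), yaw -0.089, so tong_mid is at (0.546,-0.288). Now I move above it.

```bash
python3 -c "
from h import *
delta([.5464,-.2884,.16],-1.66)"
```

```text
shift cm [-22.16   7.13  46.8 ] rot [ 0.     0.315 -0.   ] pos [ 0.1399 -0.6091  0.2313] rpy [-1.571  0.    -1.345] clk 1.0 w 0.0853 F [ 0.1 -0.3  0. ]
```

>>> arm_command([
  {"x": -1.6, "z": 3.4, "ry": 0.06},
  {"x": -3.3, "z": 6.8, "ry": 0.12},
  {"x": -4.9, "z": 10.2, "ry": 0.18},
  {"x": -6.5, "z": 13.6, "ry": 0.25},
  {"x": -8, "z": 17, "ry": 0.315},
])

```text
invalid input at $.moves[0]: expected keys rx, ry, rz, x, y, z, gripper
```

```bash
python3 -c "
from h import *
delta([.5464,-.2884,.16],-1.66)"
```

```text
shift cm [-22.16   7.13  46.8 ] rot [ 0.     0.315 -0.   ] pos [ 0.1399 -0.6091  0.2313] rpy [-1.571  0.    -1.345] clk 1.0 w 0.0853 F [ 0.1 -0.3  0. ]
```

>>> arm_command([
  {"rx": 0, "ry": 0.06, "rz": 0, "x": -1.6, "y": 0, "z": 3.4, "gripper": 1},
  {"rx": 0, "ry": 0.12, "rz": 0, "x": -3.3, "y": 0, "z": 6.8, "gripper": 1},
  {"rx": 0, "ry": 0.18, "rz": 0, "x": -4.9, "y": 0, "z": 10.2, "gripper": 1},
  {"rx": 0, "ry": 0.25, "rz": 0, "x": -6.5, "y": 0, "z": 13.6, "gripper": 1},
  {"rx": 0, "ry": 0.315, "rz": 0, "x": -8, "y": 0, "z": 17, "gripper": 1},
])

```text
clock: 1.42
position: [0.2888, -0.4918, 0.2314]
tool_rot: [-1.571, -0.0, -1.664]
force: [0.6, -1.5, 0.5]
grip_width: 0.0854
```

```bash
python3 -c "
from h import *
delta([.5464,-.2884,.16],-1.66)"
```

```text
shift cm [-22.64   7.15  23.76] rot [-0.    -0.004  0.   ] pos [ 0.2888 -0.4918  0.2314] rpy [-1.571 -0.    -1.664] clk 1.42 w 0.0854 F [ 0.6 -1.5  0.5]
```

>>> arm_command([
  {"rx": 0, "ry": 0, "rz": 0, "x": -2.3, "y": 0.5, "z": 2.4, "gripper": 1},
  {"rx": 0, "ry": 0, "rz": 0, "x": -4.6, "y": 1, "z": 4.8, "gripper": 1},
  {"rx": 0, "ry": 0, "rz": 0, "x": -6.9, "y": 1.5, "z": 7.2, "gripper": 1},
  {"rx": 0, "ry": 0, "rz": 0, "x": -9.1, "y": 2, "z": 9.6, "gripper": 1},
  {"rx": 0, "ry": 0, "rz": 0, "x": -11.3, "y": 2.5, "z": 11.9, "gripper": 1},
])

```text
clock: 1.83
position: [0.4176, -0.39, 0.2062]
tool_rot: [-1.57, -0.0, -1.66]
force: [0.2, -1.2, -1.1]
grip_width: 0.0855
```

>>> arm_command([
  {"rx": 0, "ry": 0, "rz": 0, "x": -2.5, "y": 1, "z": 2.6, "gripper": 1},
  {"rx": 0, "ry": 0, "rz": 0, "x": -5, "y": 2, "z": 5.2, "gripper": 1},
  {"rx": 0, "ry": 0, "rz": 0, "x": -7.5, "y": 3, "z": 7.8, "gripper": 1},
  {"rx": 0, "ry": 0, "rz": 0, "x": -9.5, "y": 4, "z": 10, "gripper": 1},
  {"rx": 0, "ry": 0, "rz": 0, "x": -11.3, "y": 4.6, "z": 11.9, "gripper": 1},
])

```text
clock: 2.25
position: [0.5464, -0.2871, 0.1592]
tool_rot: [-1.571, 0.001, -1.659]
force: [0.1, -0.4, 0.6]
grip_width: 0.0856
```

```bash
python3 -c "
from h import *
delta([.5464,-.2884,.037],-1.66)"
```

```text
shift cm [ 0.14 12.22  0.02] rot [ 0.001  0.001 -0.001] pos [ 0.5464 -0.2871  0.1592] rpy [-1.571e+00  1.000e-03 -1.659e+00] clk 2.25 w 0.0856 F [ 0.1 -0.4  0.6]
```

>>> arm_command([
  {"rx": 0, "ry": 0, "rz": 0, "x": 0.1, "y": 3, "z": 0, "gripper": 1},
  {"rx": 0, "ry": 0, "rz": 0, "x": 0.1, "y": 6, "z": 0, "gripper": 1},
  {"rx": 0, "ry": 0, "rz": 0, "x": 0.1, "y": 9, "z": 0, "gripper": 1},
  {"rx": 0, "ry": 0, "rz": 0, "x": 0.1, "y": 11, "z": 0, "gripper": 1},
  {"rx": 0, "ry": 0, "rz": 0, "x": 0.1, "y": 12.4, "z": 0, "gripper": 1},
])

```text
clock: 2.67
position: [0.544, -0.2897, 0.034]
tool_rot: [-1.573, 0.001, -1.66]
force: [-0.4, -0.2, 0.6]
grip_width: 0.085
```

```bash
python3 -c "
from h import *
delta([.5464,-.2884,.035],-1.66)
a,d=bot.grab_frame('scene'); b,e=bot.grab_frame('top')
save('pics/g1.png',np.hstack([cv2.resize(a[160:270,150:270],None,fx=3.3,fy=3.3,interpolation=2),cv2.resize(b[190:300,390:490],None,fx=3.3,fy=3.3,interpolation=2)]))"
```

```text
shift cm [-0.15 -0.1   0.23] rot [ 0.002  0.    -0.001] pos [ 0.544  -0.2897  0.034 ] rpy [-1.573e+00  1.000e-03 -1.660e+00] clk 2.67 w 0.085 F [-0.4 -0.2  0.6]
```

View pics/g1.png

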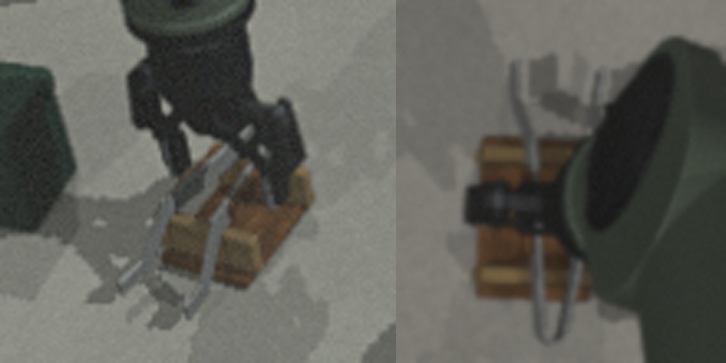

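The fingers straddle the tongs at the oak scales, between the bars. Now I close on them lightly.

>>> arm_command([
  {"rx": 0, "ry": 0, "rz": 0, "x": 0, "y": 0, "z": 0.1, "gripper": 0.4},
  {"rx": 0, "ry": 0, "rz": 0, "x": 0, "y": 0, "z": 0.1, "gripper": 0.4},
  {"rx": 0, "ry": 0, "rz": 0, "x": 0, "y": 0, "z": 0.1, "gripper": 0.3},
  {"rx": 0, "ry": 0, "rz": 0, "x": 0, "y": 0, "z": 0.1, "gripper": 0.25},
  {"rx": 0, "ry": 0, "rz": 0, "x": 0, "y": 0, "z": 0.1, "gripper": 0.2},
], squeeze=30)

```text
clock: 3.18
position: [0.5465, -0.2906, 0.0376]
tool_rot: [-1.569, -0.001, -1.66]
force: [-0.3, 0.9, 10.0]
grip_width: 0.0513
```

>>> arm_command([
  {"rx": 0, "ry": 0, "rz": 0, "x": 0, "y": 0, "z": 0, "gripper": 0.15},
  {"rx": 0, "ry": 0, "rz": 0, "x": 0, "y": 0, "z": 0, "gripper": 0.1},
  {"rx": 0, "ry": 0, "rz": 0, "x": 0, "y": 0, "z": 0, "gripper": 0.08},
  {"rx": 0, "ry": 0, "rz": 0, "x": 0, "y": 0, "z": 0, "gripper": 0.08},
  {"rx": 0, "ry": 0, "rz": 0, "x": 0, "y": 0, "z": 0, "gripper": 0.08},
])

```text
clock: 3.6
position: [0.5469, -0.2907, 0.038]
tool_rot: [-1.568, -0.001, -1.66]
force: [-0.3, 0.6, 13.5]
grip_width: 0.0465
```

```bash
python3 -c "
from h import *
delta([.5464,-.2884,.035],-1.66)
a,d=bot.grab_frame('scene'); b,e=bot.grab_frame('top')
save('pics/g2.png',np.hstack([cv2.resize(a[160:270,150:270],None,fx=3.3,fy=3.3,interpolation=2),cv2.resize(b[190:300,390:490],None,fx=3.3,fy=3.3,interpolation=2)]))"
```

```text
shift cm [-0.23  0.3  -0.07] rot [-0.003 -0.     0.001] pos [ 0.5469 -0.2907  0.038 ] rpy [-1.568e+00 -1.000e-03 -1.660e+00] clk 3.6 w 0.0465 F [-0.3  0.6 13.5]
```

View pics/g2.png

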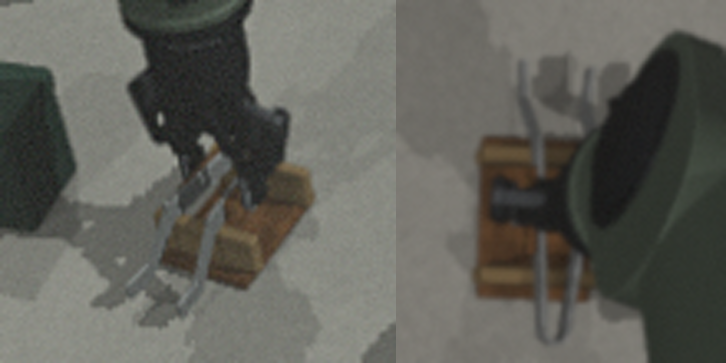

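>>> arm_command([
  {"rx": 0, "ry": 0, "rz": 0, "x": 0, "y": -0.3, "z": 0, "gripper": 0.08},
  {"rx": 0, "ry": 0, "rz": 0, "x": 0, "y": -0.6, "z": 0, "gripper": 0.08},
  {"rx": 0, "ry": 0, "rz": 0, "x": 0, "y": -1.2, "z": 0, "gripper": 0.08},
  {"rx": 0, "ry": 0, "rz": 0, "x": 0, "y": -2.4, "z": 0, "gripper": 0.08},
  {"rx": 0, "ry": 0, "rz": 0, "x": 0, "y": -4, "z": 0, "gripper": 0.08},
])

```text
clock: 4.12
position: [0.5452, -0.2901, 0.0767]
tool_rot: [-1.572, 0.001, -1.66]
force: [0.4, -0.4, -1.4]
grip_width: 0.0463
```

>>> arm_command([
  {"rx": 0, "ry": 0, "rz": 0, "x": 0, "y": -1.8, "z": 0, "gripper": 0.08},
  {"rx": 0, "ry": 0, "rz": 0, "x": 0, "y": -3.6, "z": 0, "gripper": 0.08},
  {"rx": 0, "ry": 0, "rz": 0, "x": 0, "y": -5.6, "z": 0, "gripper": 0.08},
  {"rx": 0, "ry": 0, "rz": 0, "x": 0, "y": -7.5, "z": 0, "gripper": 0.08},
  {"rx": 0, "ry": 0, "rz": 0, "x": 0, "y": -9, "z": 0, "gripper": 0.08},
])

```text
clock: 4.53
position: [0.546, -0.2905, 0.1689]
tool_rot: [-1.569, -0.0, -1.66]
force: [0.0, -0.3, -0.9]
grip_width: 0.0463
```

```bash
python3 -c "
from h import *
q=np.array([.540,.277]); yw=-.305
t=q-.095*np.array([np.cos(yw),np.sin(yw)]); print(t)
delta([*t,.16],yw-np.pi/2)
a,d=bot.grab_frame('scene'); b,e=bot.grab_frame('top')
np.savez('l.npz',a=a,d=d,b=b,e=e)
save('pics/g3.png',np.hstack([cv2.resize(a[130:270,150:270],None,fx=3,fy=3,interpolation=2),cv2.resize(b[170:310,390:490],None,fx=3,fy=3,interpolation=2)]))"
```

```text
[0.44938454 0.30552785]
shift cm [-58.5    0.84 -14.94] rot [-0.002  0.216  0.   ] pos [ 0.546  -0.2905  0.1689] rpy [-1.569 -0.    -1.66 ] clk 4.53 w 0.0463 F [ 0.  -0.3 -0.9]
```

View pics/g3.png

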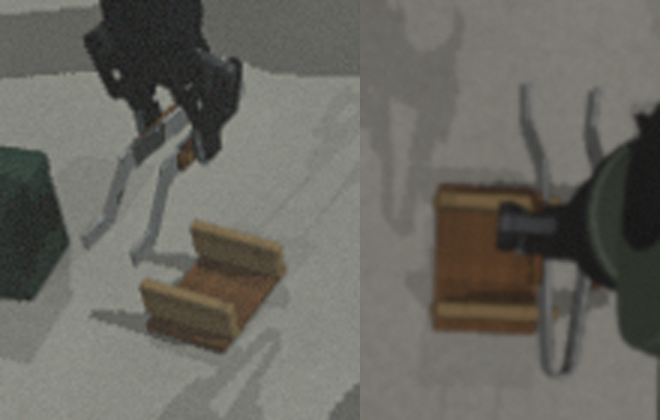

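The tongs are lifted level and the rest is free. Now over to the board.

>>> arm_command([
  {"rx": 0, "ry": 0, "rz": 0, "x": -2.5, "y": 0, "z": -0.7, "gripper": 0.08},
  {"rx": 0, "ry": 0, "rz": 0, "x": -5.5, "y": 0, "z": -1.4, "gripper": 0.08},
  {"rx": 0, "ry": 0, "rz": 0, "x": -9, "y": 0, "z": -2.2, "gripper": 0.08},
  {"rx": 0, "ry": 0, "rz": 0, "x": -12.5, "y": 0, "z": -3.1, "gripper": 0.08},
  {"rx": 0, "ry": 0, "rz": 0, "x": -16, "y": 0, "z": -4, "gripper": 0.08},
])

```text
clock: 5.05
position: [0.5193, -0.1259, 0.1662]
tool_rot: [-1.571, 0.0, -1.66]
force: [1.2, -0.2, -1.6]
grip_width: 0.0463
```

>>> arm_command([
  {"rx": 0, "ry": 0, "rz": 0, "x": -3.5, "y": 0, "z": -0.9, "gripper": 0.08},
  {"rx": 0, "ry": 0, "rz": 0, "x": -7, "y": 0, "z": -1.8, "gripper": 0.08},
  {"rx": 0, "ry": 0, "rz": 0, "x": -10.5, "y": 0, "z": -2.7, "gripper": 0.08},
  {"rx": 0, "ry": 0, "rz": 0, "x": -14, "y": 0, "z": -3.6, "gripper": 0.08},
  {"rx": 0, "ry": 0, "rz": 0, "x": -17.5, "y": 0, "z": -4.5, "gripper": 0.08},
])

```text
clock: 5.47
position: [0.4901, 0.0525, 0.1663]
tool_rot: [-1.571, -0.0, -1.66]
force: [1.6, 0.1, -0.9]
grip_width: 0.0461
```

>>> arm_command([
  {"rx": 0, "ry": 0.04, "rz": 0, "x": -3.5, "y": 0, "z": -0.9, "gripper": 0.08},
  {"rx": 0, "ry": 0.09, "rz": 0, "x": -7, "y": 0, "z": -1.8, "gripper": 0.08},
  {"rx": 0, "ry": 0.14, "rz": 0, "x": -10.5, "y": 0, "z": -2.7, "gripper": 0.08},
  {"rx": 0, "ry": 0.18, "rz": 0, "x": -14, "y": 0, "z": -3.6, "gripper": 0.08},
  {"rx": 0, "ry": 0.216, "rz": 0, "x": -17, "y": 0, "z": -4.4, "gripper": 0.08},
])

```text
clock: 5.88
position: [0.4613, 0.2265, 0.1663]
tool_rot: [-1.571, 0.0, -1.877]
force: [0.6, -0.1, -1.4]
grip_width: 0.0462
```

```bash
python3 -c "
from h import *
delta([.4494,.3055,.12],-.305-np.pi/2)"
```

```text
shift cm [-7.17  4.63 -3.51] rot [ 0.    -0.001 -0.   ] pos [0.4613 0.2265 0.1663] rpy [-1.571  0.    -1.877] clk 5.88 w 0.0462 F [ 0.6 -0.1 -1.4]
```

>>> arm_command([
  {"rx": 0, "ry": 0, "rz": 0, "x": -2.5, "y": 0.8, "z": -1.2, "gripper": 0.08},
  {"rx": 0, "ry": 0, "rz": 0, "x": -5, "y": 1.8, "z": -2.4, "gripper": 0.08},
  {"rx": 0, "ry": 0, "rz": 0, "x": -6.5, "y": 3, "z": -3.2, "gripper": 0.08},
  {"rx": 0, "ry": 0, "rz": 0, "x": -7.2, "y": 4.2, "z": -3.5, "gripper": 0.08},
  {"rx": 0, "ry": 0, "rz": 0, "x": -7.2, "y": 4.6, "z": -3.5, "gripper": 0.08},
])

```text
clock: 6.3
position: [0.4491, 0.3047, 0.1185]
tool_rot: [-1.572, -0.002, -1.873]
force: [-0.4, -0.6, -1.6]
grip_width: 0.0465
```

```bash
cat > look.py <<'E'
from h import *
import sys
nm=sys.argv[1]; sx,sy,tx,ty=map(int,sys.argv[2:6]); w,h=120,110
a,d=bot.grab_frame('scene'); b,e=bot.grab_frame('top'); np.savez(nm+'.npz',a=a,d=d,b=b,e=e)
save(f'pics/{nm}.png',np.hstack([cv2.resize(x,None,fx=3.3,fy=3.3,interpolation=2) for x in (a[sy:sy+h,sx:sx+w],b[ty:ty+h,tx:tx+w])]))
E
python3 look.py q1 370 200 130 180; python3 -c "
from h import *
delta([.4494,.3055,.12],-.305-np.pi/2)
z=np.load('q1.npz')
for n,k in(('scene','d'),('top','e')):
    P=cloud(n,z[k]).reshape(-1,3)
    s=(P[:,2]>.085)&(P[:,2]<.125)&(P[:,0]>.49)&(P[:,0]<.6)&(P[:,1]>.22)&(P[:,1]<.36)
    T=P[s]; c,si=np.cos(-.305),np.sin(-.305)
    q=(T[:,:2]-[.4494,.3055])@np.array([[c,-si],[si,c]])
    print(n,len(T)); 
    for sg in(1,-1):
        m=q[:,1]*sg>0; mm=m&(q[:,0]>.08); print(sg,m.sum(),mm.sum(),np.percentile(q[m],[2,98],axis=0).round(4).tolist(),q[mm].mean(0),T[mm][:,2].min() if mm.any() else 0)
"
```

```text
shift cm [-0.3  -0.05 -0.18] rot [ 0.001 -0.001  0.002] pos [0.4502 0.3021 0.1195] rpy [-1.572 -0.002 -1.876] clk 6.4 w 0.0464 F [ 0.5 -0.5 -0.4]
scene 144
1 65 38 [[0.0576, 0.02], [0.1102, 0.027]] [0.0975846  0.02465148] 0.09370651047957923
-1 79 42 [[0.0581, -0.0249], [0.1095, -0.0185]] [ 0.0969377  -0.02219637] 0.09403120240634444
top 174
1 92 56 [[0.0592, 0.0169], [0.1097, 0.0238]] [0.09508654 0.02084689] 0.09185984687019522
-1 82 50 [[0.0602, -0.0274], [0.1087, -0.0215]] [ 0.09473297 -0.02537437] 0.09380956567927612
```

View pics/q1.png

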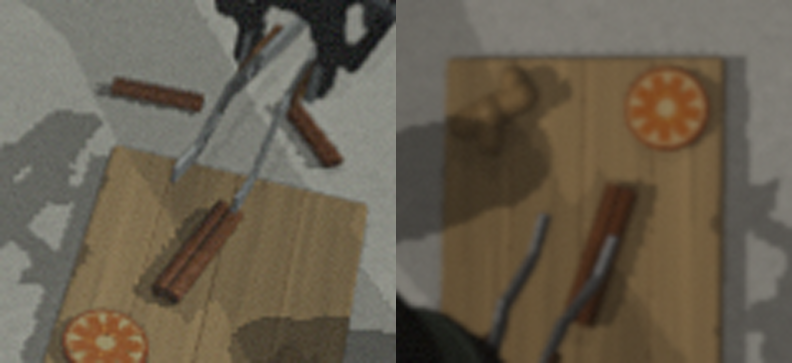

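The tongs stand over the quill (top view feet at (545,215) and (612,238) in the crop) and are aligned to about 2 mm. I shift 1.5 mm sideways and descend in two stages.

>>> arm_command([
  {"rx": 0, "ry": 0, "rz": 0, "x": -0.15, "y": 0.8, "z": 0, "gripper": 0.08},
  {"rx": 0, "ry": 0, "rz": 0, "x": -0.15, "y": 1.8, "z": 0, "gripper": 0.08},
  {"rx": 0, "ry": 0, "rz": 0, "x": -0.15, "y": 2.8, "z": 0, "gripper": 0.08},
  {"rx": 0, "ry": 0, "rz": 0, "x": -0.15, "y": 3.7, "z": 0, "gripper": 0.08},
  {"rx": 0, "ry": 0, "rz": 0, "x": -0.15, "y": 4.2, "z": 0, "gripper": 0.08},
])

```text
clock: 6.82
position: [0.4507, 0.3041, 0.0768]
tool_rot: [-1.572, -0.001, -1.877]
force: [0.7, -1.0, -1.5]
grip_width: 0.0463
```

```bash
python3 look.py q2 370 200 130 180; python3 -c "
from h import *
delta([.4494,.3055,.0425],-.305-np.pi/2)
z=np.load('q2.npz'); q0={'scene':(.5412,.2786),'top':(.5391,.2772)}
for n,k in(('scene','d'),('top','e')):
    P=cloud(n,z[k]).reshape(-1,3)
    s=(P[:,2]>.045)&(P[:,2]<.08)&(P[:,0]>.49)&(P[:,0]<.6)&(P[:,1]>.22)&(P[:,1]<.36)
    T=P[s]; c,si=np.cos(-.305),np.sin(-.305)
    q=(T[:,:2]-q0[n])@np.array([[c,-si],[si,c]])
    for sg in(1,-1):
        m=(q[:,1]*sg>0)&(q[:,0]>-.015); print(n,sg,m.sum(),np.percentile(q[m],[2,98],axis=0).round(4).tolist(),q[m].mean(0).round(4),T[m][:,2].min())
"
```

```text
shift cm [-0.09  3.47 -0.15] rot [ 0.001 -0.001  0.001] pos [0.4506 0.3042 0.0772] rpy [-1.572e+00 -1.000e-03 -1.876e+00] clk 6.92 w 0.0463 F [ 0.2 -0.3 -0.9]
scene 1 39 [[-0.0139, 0.0195], [0.0157, 0.024]] [0.0016 0.0221] 0.05173870949523551
scene -1 48 [[-0.0143, -0.0271], [0.0153, -0.0221]] [ 0.001  -0.0244] 0.05180655463868078
top 1 52 [[-0.0136, 0.0196], [0.0163, 0.0249]] [0.001  0.0222] 0.050619613710377154
top -1 48 [[-0.0136, -0.0258], [0.0158, -0.0214]] [ 0.0009 -0.0241] 0.05058866724864752
```

View pics/q2.png

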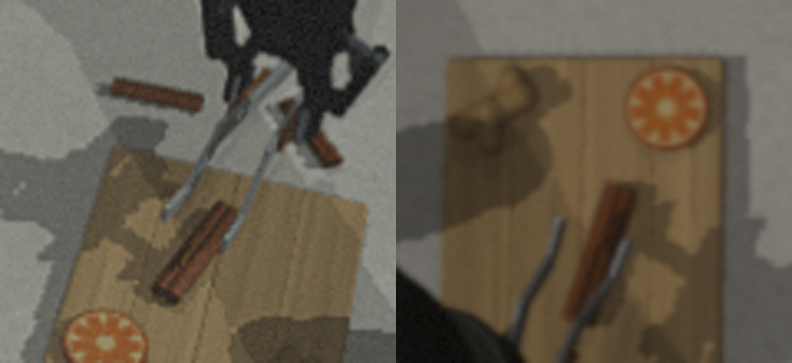

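Both views show the feet centred on the quill to about 1 mm. I go down and squeeze.

>>> arm_command([
  {"rx": 0, "ry": 0, "rz": 0, "x": -0.1, "y": 0.8, "z": 0, "gripper": 0.08},
  {"rx": 0, "ry": 0, "rz": 0, "x": -0.1, "y": 1.6, "z": 0, "gripper": 0.08},
  {"rx": 0, "ry": 0, "rz": 0, "x": -0.1, "y": 2.4, "z": 0, "gripper": 0.08},
  {"rx": 0, "ry": 0, "rz": 0, "x": -0.1, "y": 3.1, "z": 0, "gripper": 0.08},
  {"rx": 0, "ry": 0, "rz": 0, "x": -0.1, "y": 3.4, "z": 0, "gripper": 0.08},
])

```text
clock: 7.33
position: [0.4509, 0.3055, 0.043]
tool_rot: [-1.571, -0.001, -1.876]
force: [-0.6, 0.0, -1.5]
grip_width: 0.0463
```

>>> arm_command([
  {"rx": 0, "ry": 0, "rz": 0, "x": 0, "y": 0, "z": 0, "gripper": 0.04},
  {"rx": 0, "ry": 0, "rz": 0, "x": 0, "y": 0, "z": 0, "gripper": 0.0},
  {"rx": 0, "ry": 0, "rz": 0, "x": 0, "y": 0, "z": 0, "gripper": -0.04},
  {"rx": 0, "ry": 0, "rz": 0, "x": 0, "y": 0, "z": 0, "gripper": -0.08},
  {"rx": 0, "ry": 0, "rz": 0, "x": 0, "y": 0, "z": 0, "gripper": -0.1},
])

```text
clock: 7.75
position: [0.4515, 0.3059, 0.0446]
tool_rot: [-1.571, 0.0, -1.876]
force: [-0.1, -0.5, -1.1]
grip_width: 0.0387
```

>>> arm_command([
  {"rx": 0, "ry": 0, "rz": 0, "x": 0, "y": 0, "z": 0, "gripper": -0.12},
  {"rx": 0, "ry": 0, "rz": 0, "x": 0, "y": 0, "z": 0, "gripper": -0.15},
  {"rx": 0, "ry": 0, "rz": 0, "x": 0, "y": 0, "z": 0, "gripper": -0.18},
  {"rx": 0, "ry": 0, "rz": 0, "x": 0, "y": 0, "z": 0, "gripper": -0.22},
  {"rx": 0, "ry": 0, "rz": 0, "x": 0, "y": 0, "z": 0, "gripper": -0.25},
])

```text
clock: 8.17
position: [0.4513, 0.3059, 0.0444]
tool_rot: [-1.571, 0.0, -1.876]
force: [-0.9, 0.7, -0.0]
grip_width: 0.0372
```

>>> arm_command([
  {"rx": 0, "ry": 0, "rz": 0, "x": 0, "y": 0, "z": 0, "gripper": -0.25},
  {"rx": 0, "ry": 0, "rz": 0, "x": 0, "y": 0, "z": 0, "gripper": -0.25},
  {"rx": 0, "ry": 0, "rz": 0, "x": 0, "y": 0, "z": 0, "gripper": -0.25},
])

```text
clock: 8.42
position: [0.4513, 0.3058, 0.0443]
tool_rot: [-1.571, 0.0, -1.876]
force: [-1.2, -0.1, 1.0]
grip_width: 0.0377
```

```bash
python3 look.py q3 370 200 130 180
```

```text
(no output)
```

View pics/q3.png

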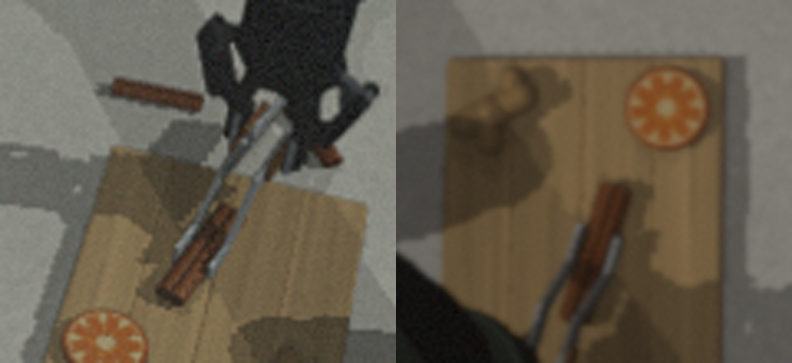

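The feet are shut on the quill (opening 37.5 mm, as expected for its width). Now I lift it gently.

>>> arm_command([
  {"rx": 0, "ry": 0, "rz": 0, "x": 0, "y": -0.3, "z": 0, "gripper": -0.25},
  {"rx": 0, "ry": 0, "rz": 0, "x": 0, "y": -0.8, "z": 0, "gripper": -0.25},
  {"rx": 0, "ry": 0, "rz": 0, "x": 0, "y": -1.5, "z": 0, "gripper": -0.25},
  {"rx": 0, "ry": 0, "rz": 0, "x": 0, "y": -2.4, "z": 0, "gripper": -0.25},
  {"rx": 0, "ry": 0, "rz": 0, "x": 0, "y": -3.4, "z": 0, "gripper": -0.25},
])

```text
clock: 8.93
position: [0.4513, 0.3057, 0.0793]
tool_rot: [-1.571, -0.0, -1.876]
force: [0.1, -0.2, -1.5]
grip_width: 0.037
```

>>> arm_command([
  {"rx": 0, "ry": 0, "rz": 0, "x": 0, "y": -1.2, "z": 0, "gripper": -0.25},
  {"rx": 0, "ry": 0, "rz": 0, "x": 0, "y": -2.4, "z": 0, "gripper": -0.25},
  {"rx": 0, "ry": 0, "rz": 0, "x": 0, "y": -3.6, "z": 0, "gripper": -0.25},
  {"rx": 0, "ry": 0, "rz": 0, "x": 0, "y": -4.4, "z": 0, "gripper": -0.25},
  {"rx": 0, "ry": 0, "rz": 0, "x": 0, "y": -4.8, "z": 0, "gripper": -0.25},
])

```text
clock: 9.35
position: [0.4518, 0.3061, 0.1281]
tool_rot: [-1.57, 0.002, -1.876]
force: [-0.1, 0.6, -0.7]
grip_width: 0.0371
```

```bash
python3 look.py q4 370 170 130 180; python3 -c "
from h import *
z=np.load('q4.npz')
for n,k in(('scene','d'),('top','e')):
    W=cloud(n,z[k])
    for r in bot.masks_of('quill',n)[:4]:
        w=W[r['mask']]; w=w[w[:,2]>.07]
        if len(w)>30: 
            e=np.linalg.eigh(np.cov(w[:,:2].T))[1][:,1]; print(n,r['p'],len(w),w.mean(0).round(4),np.percentile(w[:,2],[5,95]),cv2.minAreaRect(w[:,:2].astype(np.float32)*1000),np.arctan(e[1]/e[0]))
delta([.523,.013,.13],-1.66)
"
```

```text
scene 0.55 295 [0.5523 0.2784 0.1108] [0.1054113  0.11438298] ((541.0474243164062, 281.2350769042969), (23.073528289794922, 103.07715606689453), 74.48410034179688) -0.24999538425054477
top 0.75 403 [0.5474 0.2797 0.1119] [0.10868587 0.11524137] ((541.8431396484375, 281.8538513183594), (22.302440643310547, 98.74140930175781), 70.91905212402344) -0.3606902514802053
shift cm [25.76 -0.39 15.65] rot [ 0.    -0.216  0.   ] pos [0.4512 0.3057 0.1261] rpy [-1.571 -0.    -1.876] clk 9.55 w 0.0373 F [ 0.1 -0.6 -2.1]
```

View pics/q4.png

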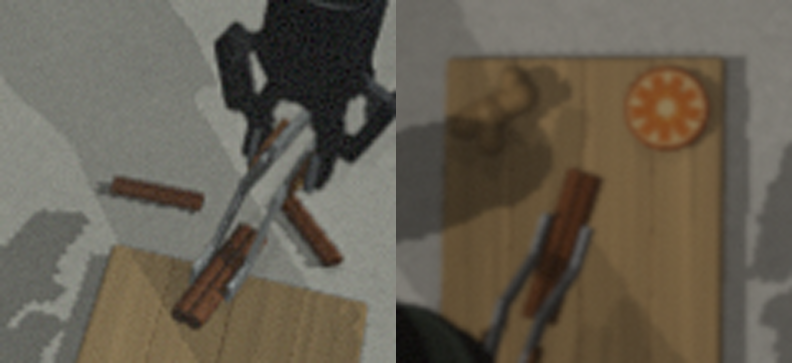

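The quill is held level between the feet. Next I carry it over the dish, centre (0.6185,0.0134).

```bash
python3 -c "
from h import *
delta([.525,.0177,.13],-1.66)
"
```

```text
shift cm [25.25 -0.39 15.7 ] rot [ 0.    -0.216  0.   ] pos [0.4512 0.3057 0.1261] rpy [-1.571 -0.    -1.876] clk 9.55 w 0.0373 F [ 0.1 -0.6 -2.1]
```

>>> arm_command([
  {"rx": 0, "ry": 0, "rz": 0, "x": 1, "y": -0.1, "z": 0.6, "gripper": -0.25},
  {"rx": 0, "ry": 0, "rz": 0, "x": 2.8, "y": -0.2, "z": 1.7, "gripper": -0.25},
  {"rx": 0, "ry": 0, "rz": 0, "x": 5.2, "y": -0.4, "z": 3.2, "gripper": -0.25},
  {"rx": 0, "ry": 0, "rz": 0, "x": 7.8, "y": -0.4, "z": 4.8, "gripper": -0.25},
  {"rx": 0, "ry": 0, "rz": 0, "x": 10.5, "y": -0.4, "z": 6.5, "gripper": -0.25},
])

```text
clock: 9.97
position: [0.4816, 0.1843, 0.1299]
tool_rot: [-1.571, -0.001, -1.875]
force: [1.4, -0.1, -1.1]
grip_width: 0.0375
```

>>> arm_command([
  {"rx": 0, "ry": -0.04, "rz": 0, "x": 2.7, "y": 0, "z": 1.7, "gripper": -0.25},
  {"rx": 0, "ry": -0.09, "rz": 0, "x": 5.4, "y": 0, "z": 3.4, "gripper": -0.25},
  {"rx": 0, "ry": -0.14, "rz": 0, "x": 8, "y": 0, "z": 5, "gripper": -0.25},
  {"rx": 0, "ry": -0.18, "rz": 0, "x": 10.4, "y": 0, "z": 6.4, "gripper": -0.25},
  {"rx": 0, "ry": -0.216, "rz": 0, "x": 12.5, "y": 0, "z": 7.7, "gripper": -0.25},
])

```text
clock: 10.38
position: [0.5173, 0.0408, 0.1299]
tool_rot: [-1.572, -0.001, -1.659]
force: [0.4, 0.6, -1.2]
grip_width: 0.0375
```

>>> arm_command([
  {"rx": 0, "ry": 0, "rz": 0, "x": 1.2, "y": 0, "z": 0.8, "gripper": -0.25},
  {"rx": 0, "ry": 0, "rz": 0, "x": 1.9, "y": 0, "z": 1.2, "gripper": -0.25},
  {"rx": 0, "ry": 0, "rz": 0, "x": 2.2, "y": 0, "z": 1.4, "gripper": -0.25},
  {"rx": 0, "ry": 0, "rz": 0, "x": 2.2, "y": 0, "z": 1.4, "gripper": -0.25},
])

```text
clock: 10.72
position: [0.5295, 0.0202, 0.13]
tool_rot: [-1.571, -0.0, -1.661]
force: [-0.2, -0.8, -0.8]
grip_width: 0.0372
```

```bash
cat > dq.py <<'E'
from h import *
import sys
z=np.load(sys.argv[1]+'.npz'); zm=float(sys.argv[2])
for n,k in(('scene','d'),('top','e')):
    W=cloud(n,z[k]); P=W.reshape(-1,3)
    for r in bot.masks_of('quill',n)[:4]:
        w=W[r['mask']]; w=w[(w[:,2]>zm)&(abs(w[:,0]-.6)<.15)&(abs(w[:,1])<.15)]
        if len(w)>30: 
            e=np.linalg.eigh(np.cov(w[:,:2].T))[1][:,1]; q=cv2.minAreaRect(w[:,:2].astype(np.float32)*1000)
            print(n,round(r['p'],2),len(w),w.mean(0).round(4),np.percentile(w[:,2],[5,50,95]).round(4),np.round(q[0],1),np.round(q[1],1),round(q[2],1))
E
python3 look.py d1 255 190 260 165;python3 dq.py d1 .07; python3 -c "
from h import *
delta([.525,.0177,.065],-1.66)
"
```

```text
scene 0.66 276 [0.6318 0.0138 0.1127] [0.1083 0.113  0.1156] [621.9  13. ] [ 22.4 103.8] 89.7
top 0.47 173 [0.6531 0.0137 0.1171] [0.1091 0.1133 0.1161] [625.9  14.6] [23.8 89.6] 89.0
shift cm [ 0.43  6.52 -0.39] rot [ 0.     0.001 -0.   ] pos [0.5293 0.0217 0.1302] rpy [-1.571  0.    -1.659] clk 10.92 w 0.0368 F [ 0.4 -0.6 -1.3]
```

View pics/d1.png

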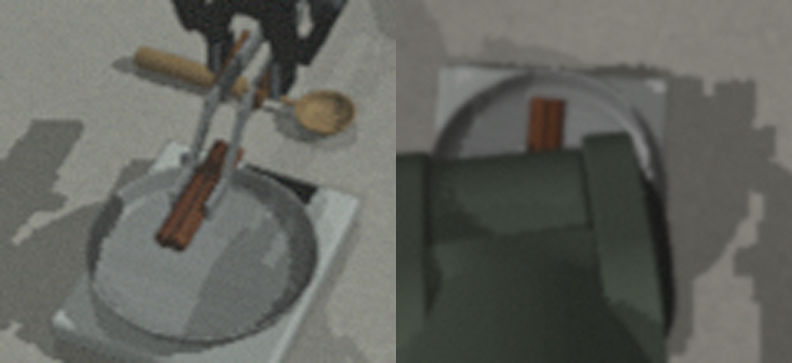

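The quill is over the dish, about 4 mm too far ahead. I correct that and lower it.

>>> arm_command([
  {"rx": 0, "ry": 0, "rz": 0, "x": 0.1, "y": 1, "z": -0.35, "gripper": -0.25},
  {"rx": 0, "ry": 0, "rz": 0, "x": 0.1, "y": 2.4, "z": -0.35, "gripper": -0.25},
  {"rx": 0, "ry": 0, "rz": 0, "x": 0.1, "y": 4, "z": -0.35, "gripper": -0.25},
  {"rx": 0, "ry": 0, "rz": 0, "x": 0.1, "y": 5.2, "z": -0.35, "gripper": -0.25},
  {"rx": 0, "ry": 0, "rz": 0, "x": 0.1, "y": 6, "z": -0.35, "gripper": -0.25},
])

```text
clock: 11.33
position: [0.5255, 0.0207, 0.0692]
tool_rot: [-1.572, -0.0, -1.659]
force: [-0.3, 0.4, -1.5]
grip_width: 0.0376
```

>>> arm_command([
  {"rx": 0, "ry": 0, "rz": 0, "x": 0, "y": 0.2, "z": 0, "gripper": -0.25},
  {"rx": 0, "ry": 0, "rz": 0, "x": 0, "y": 0.4, "z": 0, "gripper": -0.25},
  {"rx": 0, "ry": 0, "rz": 0, "x": 0, "y": 0.4, "z": 0, "gripper": -0.25},
])

```text
clock: 11.58
position: [0.5262, 0.0201, 0.0665]
tool_rot: [-1.571, 0.0, -1.66]
force: [0.3, 0.1, -0.9]
grip_width: 0.0373
```

```bash
python3 look.py d2 255 190 260 165;python3 dq.py d2 .039; python3 -c "
from h import *
delta([.525,.0177,.065],-1.66)
"
```

```text
scene 0.52 253 [0.6291 0.0136 0.0492] [0.0449 0.0496 0.0523] [620.8  13.9] [ 21.9 100. ] 88.4
top 0.69 191 [0.6465 0.013  0.0555] [0.0453 0.05   0.0539] [623.3  14.8] [23.7 91. ] 85.7
shift cm [ 0.23  0.18 -0.11] rot [-0.001 -0.    -0.   ] pos [0.5263 0.0199 0.0668] rpy [-1.57  0.   -1.66] clk 11.78 w 0.0377 F [ 0.1 -0.9 -1.5]
```

View pics/d2.png

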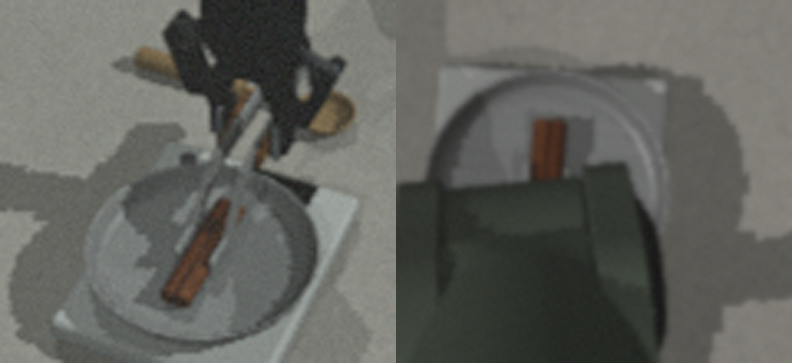

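>>> arm_command([
  {"rx": 0, "ry": 0, "rz": 0, "x": 0, "y": 0.1, "z": -0.1, "gripper": -0.25},
  {"rx": 0, "ry": 0, "rz": 0, "x": 0, "y": 0.2, "z": -0.1, "gripper": -0.25},
  {"rx": 0, "ry": 0, "rz": 0, "x": 0, "y": 0.3, "z": -0.1, "gripper": -0.25},
  {"rx": 0, "ry": 0, "rz": 0, "x": 0, "y": 0.3, "z": -0.1, "gripper": -0.25},
])

```text
clock: 12.12
position: [0.525, 0.02, 0.0632]
tool_rot: [-1.571, 0.0, -1.66]
force: [-0.4, 0.5, -1.4]
grip_width: 0.0372
```

>>> arm_command([
  {"rx": 0, "ry": 0, "rz": 0, "x": 0, "y": 0.05, "z": 0, "gripper": -0.25},
  {"rx": 0, "ry": 0, "rz": 0, "x": 0, "y": 0.1, "z": 0, "gripper": -0.25},
  {"rx": 0, "ry": 0, "rz": 0, "x": 0, "y": 0.1, "z": 0, "gripper": -0.25},
])

```text
clock: 12.37
position: [0.525, 0.02, 0.0623]
tool_rot: [-1.571, 0.0, -1.66]
force: [-0.8, 0.5, 1.4]
grip_width: 0.0372
```

Contact is felt: the vertical force went from -1.4 N to +1.4 N. I open the tongs slowly.

>>> arm_command([
  {"rx": 0, "ry": 0, "rz": 0, "x": 0, "y": 0, "z": 0, "gripper": -0.18},
  {"rx": 0, "ry": 0, "rz": 0, "x": 0, "y": 0, "z": 0, "gripper": -0.12},
  {"rx": 0, "ry": 0, "rz": 0, "x": 0, "y": 0, "z": 0, "gripper": -0.06},
  {"rx": 0, "ry": 0, "rz": 0, "x": 0, "y": 0, "z": 0, "gripper": 0.0},
  {"rx": 0, "ry": 0, "rz": 0, "x": 0, "y": 0, "z": 0, "gripper": 0.06},
])

```text
clock: 12.78
position: [0.5251, 0.02, 0.0623]
tool_rot: [-1.571, 0.0, -1.66]
force: [-0.7, 0.8, -1.2]
grip_width: 0.0451
```

>>> arm_command([
  {"rx": 0, "ry": 0, "rz": 0, "x": 0, "y": 0, "z": 0, "gripper": 0.1},
  {"rx": 0, "ry": 0, "rz": 0, "x": 0, "y": 0, "z": 0, "gripper": 0.12},
  {"rx": 0, "ry": 0, "rz": 0, "x": 0, "y": 0, "z": 0, "gripper": 0.12},
  {"rx": 0, "ry": 0, "rz": 0, "x": 0, "y": 0, "z": 0, "gripper": 0.12},
  {"rx": 0, "ry": 0, "rz": 0, "x": 0, "y": 0, "z": 0, "gripper": 0.12},
])

```text
clock: 13.2
position: [0.525, 0.02, 0.0623]
tool_rot: [-1.571, 0.0, -1.66]
force: [-0.5, -0.7, -2.3]
grip_width: 0.0479
```

```bash
python3 look.py d3 255 190 260 165;python3 dq.py d3 .039; python3 -c "
from h import *
delta([.525,.0177,.065],-1.66)
"
```

```text
scene 0.54 314 [0.6226 0.0155 0.0455] [0.0413 0.0458 0.0489] [618.1  14.4] [ 24.4 102.8] 85.3
top 0.49 187 [0.6469 0.0128 0.0458] [0.0413 0.046  0.0493] [645.6  12.8] [23.9 43.6] 86.0
shift cm [ 0.22 -0.27  0.02] rot [ 0. -0.  0.] pos [0.525  0.0199 0.0623] rpy [-1.571 -0.    -1.66 ] clk 13.4 w 0.048 F [ 0.2  1.1 -1.6]
```

View pics/d3.png

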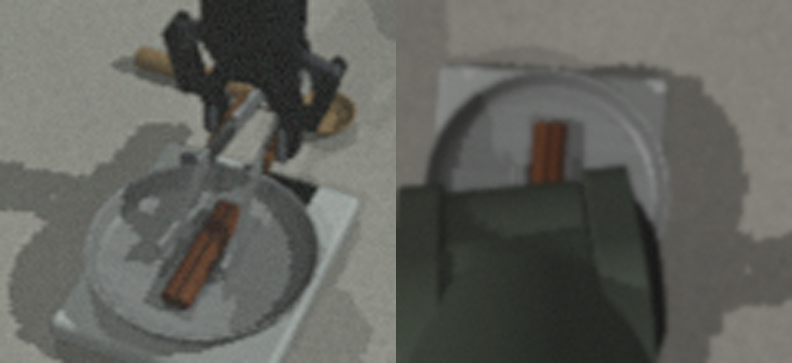

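The quill lies flat in the dish, about 2 mm from its middle, with the feet clear on both sides. I lift straight up.

>>> arm_command([
  {"rx": 0, "ry": 0, "rz": 0, "x": 0, "y": -0.4, "z": 0, "gripper": 0.12},
  {"rx": 0, "ry": 0, "rz": 0, "x": 0, "y": -1, "z": 0, "gripper": 0.12},
  {"rx": 0, "ry": 0, "rz": 0, "x": 0, "y": -2, "z": 0, "gripper": 0.12},
  {"rx": 0, "ry": 0, "rz": 0, "x": 0, "y": -3.2, "z": 0, "gripper": 0.12},
  {"rx": 0, "ry": 0, "rz": 0, "x": 0, "y": -4.6, "z": 0, "gripper": 0.12},
])

```text
clock: 13.82
position: [0.5249, 0.0199, 0.1094]
tool_rot: [-1.571, -0.0, -1.66]
force: [0.3, 0.3, -2.0]
grip_width: 0.0479
```

>>> arm_command([
  {"rx": 0, "ry": 0, "rz": 0, "x": 0, "y": -1.8, "z": 0, "gripper": 0.1},
  {"rx": 0, "ry": 0, "rz": 0, "x": 0, "y": -3.6, "z": 0, "gripper": 0.08},
  {"rx": 0, "ry": 0, "rz": 0, "x": 0, "y": -5, "z": 0, "gripper": 0.08},
  {"rx": 0, "ry": 0, "rz": 0, "x": 0, "y": -6, "z": 0, "gripper": 0.08},
  {"rx": 0, "ry": 0, "rz": 0, "x": 0, "y": -6, "z": 0, "gripper": 0.08},
])

```text
clock: 14.23
position: [0.526, 0.02, 0.1707]
tool_rot: [-1.567, 0.001, -1.66]
force: [0.6, 0.2, -1.2]
grip_width: 0.0461
```

```bash
python3 look.py d4 255 170 260 165;python3 dq.py d4 .039; python3 -c "
from h import *
z=np.load('l.npz')
for n,k in (('scene','d'),('top','e')):
    P=cloud(n,z[k]).reshape(-1,3)
    s=(P[:,2]>.043)&(P[:,2]<.053)&(P[:,0]>.46)&(P[:,0]<.64)&(P[:,1]>-.36)&(P[:,1]<-.2)
    r=cv2.minAreaRect(P[s][:,:2].astype(np.float32)*1000); print(n,s.sum(),r)
delta([.5465,-.2895,.16],-1.66)
"
```

```text
scene 0.84 318 [0.6222 0.0159 0.0457] [0.0409 0.046  0.0489] [618.3  14.6] [ 23.8 103.1] 85.9
scene 0.54 528 [0.5636 0.0144 0.1827] [0.1527 0.1877 0.2003] [543.6  21.1] [ 51.9 187.3] 83.8
top 0.28 356 [0.6768 0.0091 0.0482] [0.0399 0.0456 0.0506] [654.1   3.9] [155.8  97.7] 62.6
scene 234 ((545.3193969726562, -283.919677734375), (93.28811645507812, 100.48175811767578), 87.1552963256836)
top 310 ((545.4060668945312, -284.6380615234375), (92.43893432617188, 95.7691879272461), 87.2513656616211)
shift cm [30.63  0.76  4.94] rot [0.001 0.    0.   ] pos [0.5246 0.0199 0.1676] rpy [-1.572 -0.    -1.66 ] clk 14.43 w 0.046 F [-0.2 -1.2 -1.8]
```

View pics/d4.png

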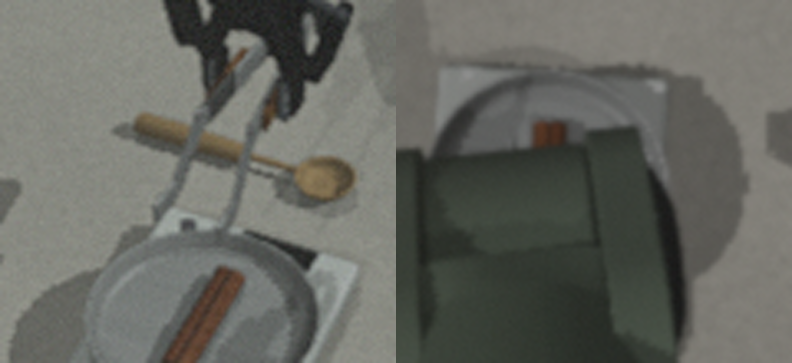

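The quill is still in place. The rest centre measures (0.5455,-0.284), yaw -0.05. I carry the tongs back, aiming 4 mm forward so that the downward bend clears the front bar.

>>> arm_command([
  {"rx": 0, "ry": 0, "rz": 0, "x": 2.5, "y": 0, "z": 0.5, "gripper": 0.08},
  {"rx": 0, "ry": 0, "rz": 0, "x": 5.5, "y": 0, "z": 1, "gripper": 0.08},
  {"rx": 0, "ry": 0, "rz": 0, "x": 8.5, "y": 0, "z": 1.5, "gripper": 0.08},
  {"rx": 0, "ry": 0, "rz": 0, "x": 12, "y": 0, "z": 2, "gripper": 0.08},
  {"rx": 0, "ry": 0, "rz": 0, "x": 15, "y": 0, "z": 2.5, "gripper": 0.08},
])

```text
clock: 14.85
position: [0.5359, -0.1337, 0.1674]
tool_rot: [-1.572, -0.0, -1.66]
force: [0.5, -1.3, -1.4]
grip_width: 0.0462
```

>>> arm_command([
  {"rx": 0, "ry": 0, "rz": 0, "x": 3.5, "y": 0, "z": 0.6, "gripper": 0.08},
  {"rx": 0, "ry": 0, "rz": 0, "x": 7, "y": 0, "z": 1.2, "gripper": 0.08},
  {"rx": 0, "ry": 0, "rz": 0, "x": 10.5, "y": 0, "z": 1.8, "gripper": 0.08},
  {"rx": 0, "ry": 0, "rz": 0, "x": 13.5, "y": 0.4, "z": 2.4, "gripper": 0.08},
  {"rx": 0, "ry": 0, "rz": 0, "x": 15.5, "y": 0.8, "z": 2.9, "gripper": 0.08},
])

```text
clock: 15.27
position: [0.5507, -0.2922, 0.1592]
tool_rot: [-1.572, -0.001, -1.663]
force: [0.1, 0.1, -1.3]
grip_width: 0.0464
```

>>> arm_command([
  {"rx": 0, "ry": 0, "rz": 0, "x": 0, "y": 0.7, "z": 0, "gripper": 0.08},
  {"rx": 0, "ry": 0, "rz": 0, "x": 0, "y": 2, "z": 0, "gripper": 0.08},
  {"rx": 0, "ry": 0, "rz": 0, "x": 0, "y": 3.5, "z": 0, "gripper": 0.08},
  {"rx": 0, "ry": 0, "rz": 0, "x": 0, "y": 4, "z": 0, "gripper": 0.08},
  {"rx": 0, "ry": 0, "rz": 0, "x": 0, "y": 4, "z": 0, "gripper": 0.08},
])

```text
clock: 15.68
position: [0.5507, -0.2879, 0.1184]
tool_rot: [-1.574, 0.001, -1.66]
force: [0.5, -0.1, -1.3]
grip_width: 0.0462
```

```bash
cat > tg.py <<'E'
from h import *
import sys
z=np.load(sys.argv[1]+'.npz'); o=bot.observe(); p=o['position']; yw=o['tool_rot'][2]+np.pi/2
for n,k in(('scene','d'),('top','e')):
    W=cloud(n,z[k])
    P=W.reshape(-1,3); c,si=np.cos(yw),np.sin(yw)
    q=(P[:,:2]-p[:2])@np.array([[c,-si],[si,c]])
    m=(abs(q[:,1])<.045)&(q[:,0]>.055)&(q[:,0]<.15)&(P[:,2]>.008+0)&(P[:,2]<p[2]+.04)&(P[:,2]>p[2]-.03)
    a=q[m]; print(n,m.sum(),np.percentile(a,[1,99],axis=0).round(4).tolist(),'z',np.percentile(P[m][:,2],[1,99]).round(4), 'mid y',((a[a[:,1]>0,1].mean()+a[a[:,1]<0,1].mean())/2).round(4))
    m=(abs(q[:,1])<.03)&(q[:,0]<-.05)&(q[:,0]>-.12)&(P[:,2]>p[2]+.005)&(P[:,2]<p[2]+.04)
    if m.sum()>5: print(' tail',m.sum(),np.percentile(q[m],[1,50,99],axis=0).round(4).tolist(),np.percentile(P[m][:,2],[5,50,95]).round(4))
delta([.5495,-.287,.038],-1.65)
E
python3 look.py r1 150 160 380 195;python3 tg.py r1
```

```text
scene 237 [[0.0555, -0.0238], [0.1085, 0.0288]] z [0.0926 0.1343] mid y 0.0027
top 191 [[0.0562, -0.0236], [0.1082, 0.0272]] z [0.0956 0.1354] mid y 0.0018
 tail 166 [[-0.09, -0.0113], [-0.0706, -0.002], [-0.0501, 0.0129]] [0.132  0.145  0.1508]
shift cm [-0.13  8.23 -0.23] rot [ 0.   -0.01 -0.  ] pos [ 0.5517 -0.2885  0.1203] rpy [-1.571  0.    -1.66 ] clk 15.78 w 0.0465 F [ 0.1 -0.2 -1.5]
```

View pics/r1.png

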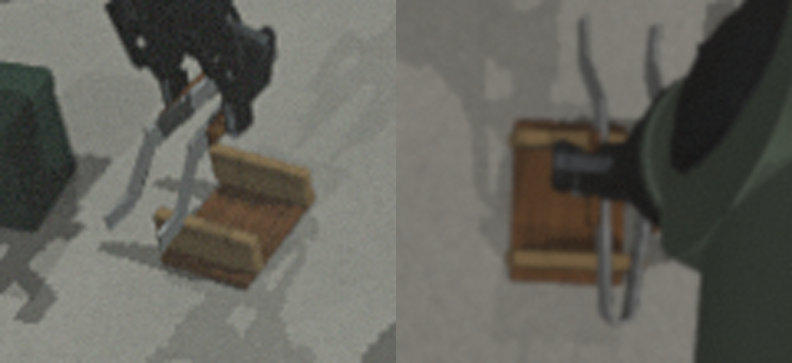

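>>> arm_command([
  {"rx": 0, "ry": 0, "rz": 0, "x": -0.1, "y": 1.2, "z": 0, "gripper": 0.08},
  {"rx": 0, "ry": 0, "rz": 0, "x": -0.1, "y": 3, "z": 0, "gripper": 0.08},
  {"rx": 0, "ry": 0, "rz": 0, "x": -0.1, "y": 5, "z": 0, "gripper": 0.08},
  {"rx": 0, "ry": 0, "rz": 0, "x": -0.1, "y": 6.5, "z": 0, "gripper": 0.08},
  {"rx": 0, "ry": 0, "rz": 0, "x": -0.1, "y": 7.3, "z": 0, "gripper": 0.08},
])

```text
clock: 16.2
position: [0.5512, -0.2871, 0.0455]
tool_rot: [-1.572, 0.001, -1.66]
force: [-0.1, 0.1, -1.7]
grip_width: 0.0464
```

>>> arm_command([
  {"rx": 0, "ry": 0, "rz": 0, "x": 0, "y": 0.2, "z": 0, "gripper": 0.08},
  {"rx": 0, "ry": 0, "rz": 0, "x": 0, "y": 0.4, "z": 0, "gripper": 0.08},
  {"rx": 0, "ry": 0, "rz": 0, "x": 0, "y": 0.5, "z": 0, "gripper": 0.08},
  {"rx": 0, "ry": 0, "rz": 0, "x": 0, "y": 0.5, "z": 0, "gripper": 0.08},
])

```text
clock: 16.53
position: [0.5521, -0.2878, 0.0429]
tool_rot: [-1.57, -0.0, -1.66]
force: [-1.0, 0.2, -1.6]
grip_width: 0.0462
```

```bash
python3 look.py r2 150 160 380 195;python3 tg.py r2
```

```text
scene 211 [[0.0556, -0.0247], [0.1092, 0.0288]] z [0.0184 0.0603] mid y 0.0027
 tail 7 [[-0.0912, -0.0072], [-0.0859, -0.0028], [-0.0522, 0.0216]] [0.0545 0.07   0.072 ]
top 149 [[0.0567, -0.0246], [0.1091, 0.0271]] z [0.0198 0.06  ] mid y 0.0017
 tail 149 [[-0.0884, -0.0171], [-0.0687, 0.0004], [-0.051, 0.0129]] [0.0505 0.0675 0.0741]
shift cm [-0.06  0.5  -0.27] rot [-0.001 -0.01   0.   ] pos [ 0.5521 -0.2878  0.043 ] rpy [-1.57 -0.   -1.66] clk 16.63 w 0.0462 F [-0.6 -0.5 -2. ]
```

View pics/r2.png

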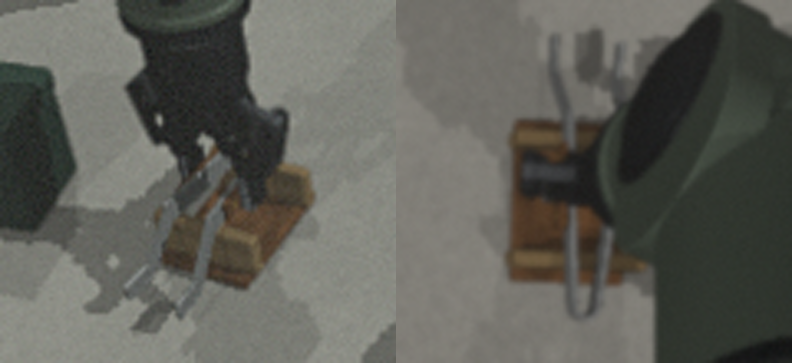

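The tongs are just above both bars. I lower in small steps until I feel contact.

>>> arm_command([
  {"rx": 0, "ry": 0, "rz": 0, "x": 0, "y": 0.1, "z": 0, "gripper": 0.08},
  {"rx": 0, "ry": 0, "rz": 0, "x": 0, "y": 0.2, "z": 0, "gripper": 0.08},
  {"rx": 0, "ry": 0, "rz": 0, "x": 0, "y": 0.3, "z": 0, "gripper": 0.08},
  {"rx": 0, "ry": 0, "rz": 0, "x": 0, "y": 0.3, "z": 0, "gripper": 0.08},
])

```text
clock: 16.97
position: [0.5516, -0.2876, 0.0391]
tool_rot: [-1.571, 0.0, -1.66]
force: [-0.5, 0.2, -0.7]
grip_width: 0.0462
```

>>> arm_command([
  {"rx": 0, "ry": 0, "rz": 0, "x": 0, "y": 0.1, "z": 0, "gripper": 0.08},
  {"rx": 0, "ry": 0, "rz": 0, "x": 0, "y": 0.1, "z": 0, "gripper": 0.08},
  {"rx": 0, "ry": 0, "rz": 0, "x": 0, "y": 0.1, "z": 0, "gripper": 0.08},
])

```text
clock: 17.22
position: [0.5517, -0.2876, 0.0382]
tool_rot: [-1.571, 0.0, -1.66]
force: [-1.0, -0.5, -1.5]
grip_width: 0.0466
```

>>> arm_command([
  {"rx": 0, "ry": 0, "rz": 0, "x": 0, "y": 0.1, "z": 0, "gripper": 0.08},
  {"rx": 0, "ry": 0, "rz": 0, "x": 0, "y": 0.1, "z": 0, "gripper": 0.08},
  {"rx": 0, "ry": 0, "rz": 0, "x": 0, "y": 0.1, "z": 0, "gripper": 0.08},
])

```text
clock: 17.47
position: [0.5519, -0.2877, 0.0376]
tool_rot: [-1.57, -0.0, -1.66]
force: [-0.8, 0.2, 4.5]
grip_width: 0.0463
```

>>> arm_command([
  {"rx": 0, "ry": 0, "rz": 0, "x": 0, "y": 0.1, "z": 0, "gripper": 0.08},
  {"rx": 0, "ry": 0, "rz": 0, "x": 0, "y": 0.1, "z": 0, "gripper": 0.08},
  {"rx": 0, "ry": 0, "rz": 0, "x": 0, "y": 0.1, "z": 0, "gripper": 0.08},
])

```text
clock: 17.72
position: [0.552, -0.2877, 0.0367]
tool_rot: [-1.57, -0.0, -1.66]
force: [-0.9, 0.8, 6.7]
grip_width: 0.046
```

Seated on the bars (6.7 N). I open.

>>> arm_command([
  {"rx": 0, "ry": 0, "rz": 0, "x": 0, "y": 0, "z": 0, "gripper": 0.12},
  {"rx": 0, "ry": 0, "rz": 0, "x": 0, "y": 0, "z": 0, "gripper": 0.16},
  {"rx": 0, "ry": 0, "rz": 0, "x": 0, "y": 0, "z": 0, "gripper": 0.2},
  {"rx": 0, "ry": 0, "rz": 0, "x": 0, "y": 0, "z": 0, "gripper": 0.25},
  {"rx": 0, "ry": 0, "rz": 0, "x": 0, "y": 0, "z": 0, "gripper": 0.3},
])

```text
clock: 18.13
position: [0.5517, -0.2876, 0.0362]
tool_rot: [-1.571, 0.0, -1.66]
force: [-0.1, 0.2, -1.2]
grip_width: 0.0551
```

>>> arm_command([
  {"rx": 0, "ry": 0, "rz": 0, "x": 0, "y": 0, "z": 0, "gripper": 0.5},
  {"rx": 0, "ry": 0, "rz": 0, "x": 0, "y": 0, "z": 0, "gripper": 0.7},
  {"rx": 0, "ry": 0, "rz": 0, "x": 0, "y": 0, "z": 0, "gripper": 1},
  {"rx": 0, "ry": 0, "rz": 0, "x": 0, "y": 0, "z": 0, "gripper": 1},
  {"rx": 0, "ry": 0, "rz": 0, "x": 0, "y": 0, "z": 0, "gripper": 1},
])

```text
clock: 18.55
position: [0.5517, -0.2877, 0.0363]
tool_rot: [-1.571, 0.0, -1.66]
force: [0.0, -0.7, -1.2]
grip_width: 0.0854
```

```bash
python3 look.py r3 150 160 380 195;python3 tg.py r3
```

```text
scene 207 [[0.0555, -0.0326], [0.1092, 0.0342]] z [0.0122 0.0556] mid y 0.0017
 tail 7 [[-0.0563, -0.0105], [-0.0533, -0.0086], [-0.0506, -0.0033]] [0.0513 0.0642 0.0685]
top 136 [[0.055, -0.0316], [0.1082, 0.0329]] z [0.0134 0.0574] mid y 0.0007
 tail 169 [[-0.088, -0.0229], [-0.0644, 0.0048], [-0.0506, 0.028]] [0.0446 0.0608 0.0691]
shift cm [-0.05 -0.17 -0.23] rot [-0.   -0.01 -0.  ] pos [ 0.5517 -0.2877  0.0363] rpy [-1.571  0.    -1.66 ] clk 18.65 w 0.0851 F [-0.1  0.1  0.4]
```

View pics/r3.png

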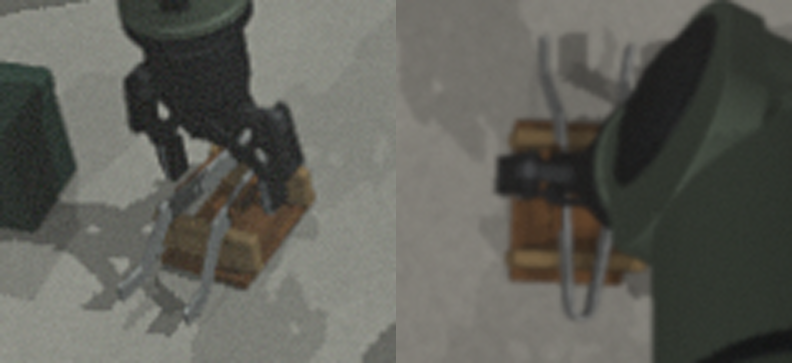

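The tongs are released and the fingers stand clear on both sides. I retreat straight up.

>>> arm_command([
  {"rx": 0, "ry": 0, "rz": 0, "x": 0, "y": -0.6, "z": 0, "gripper": 1},
  {"rx": 0, "ry": 0, "rz": 0, "x": 0, "y": -1.5, "z": 0, "gripper": 1},
  {"rx": 0, "ry": 0, "rz": 0, "x": 0, "y": -3, "z": 0, "gripper": 1},
  {"rx": 0, "ry": 0, "rz": 0, "x": 0, "y": -5, "z": 0, "gripper": 1},
  {"rx": 0, "ry": 0, "rz": 0, "x": 0, "y": -8, "z": 0, "gripper": 1},
])

```text
clock: 19.07
position: [0.5509, -0.2872, 0.1164]
tool_rot: [-1.573, 0.001, -1.66]
force: [-0.6, -0.9, 1.0]
grip_width: 0.0853
```

>>> arm_command([
  {"rx": 0, "ry": 0, "rz": 0, "x": 0, "y": -3, "z": -1, "gripper": 1},
  {"rx": 0, "ry": 0, "rz": 0, "x": 0, "y": -6, "z": -3, "gripper": 1},
  {"rx": 0, "ry": 0, "rz": 0, "x": 0, "y": -9, "z": -5, "gripper": 1},
  {"rx": 0, "ry": 0, "rz": 0, "x": 0, "y": -11, "z": -8, "gripper": 1},
  {"rx": 0, "ry": 0, "rz": 0, "x": 0, "y": -12, "z": -11, "gripper": 1},
])

```text
clock: 19.48
position: [0.4419, -0.2781, 0.2396]
tool_rot: [-1.567, -0.001, -1.66]
force: [0.3, -0.1, -0.0]
grip_width: 0.0854
```

```bash
python3 look.py f1 180 170 380 195;python3 dq.py f1 .039
python3 - <<'E'
from h import *
z=np.load('f1.npz')
for n,k in(('scene','d'),('top','e')):
    W=cloud(n,z[k]); P=W.reshape(-1,3)
    s=(P[:,2]>.058)&(P[:,2]<.08)&(P[:,0]>.42)&(P[:,0]<.7)&(P[:,1]>-.36)&(P[:,1]<-.23)
    T=P[s]; f=fit_tongs(T,[.47,-.28,-.08]); p=f.x
    A=np.c_[T[:,:2]-T[:,:2].mean(0),np.ones(len(T))]; g=np.linalg.lstsq(A,T[:,2],rcond=None)[0]
    print(n,len(T),p.round(4),'mid',(p[:2]+.08*np.array([np.cos(p[2]),np.sin(p[2])])).round(4),'top z',np.median(T[:,2]),'slope',g[:2].round(3))
    for t in('ginger','orange_slice','scoop','amber_jar','tea_tin'):
        for r in bot.masks_of(t,n)[:1]: print(t,np.nanmedian(W[r['mask']],0).round(3))
    save(f'pics/f_{n}.png',z['a' if n=='scene' else 'b'])
delta([.5,-.28,.2],-1.66)
E
```

```text
scene 0.91 328 [0.6221 0.0155 0.0454] [0.0414 0.0455 0.049 ] [618.5  14.9] [ 24.1 102.3] 85.7
top 0.85 433 [0.6175 0.0145 0.0461] [0.0416 0.0462 0.0498] [617.3  14.8] [ 23.9 100. ] 86.0
scene 353 [ 0.4731 -0.2772 -0.0952] mid [ 0.5527 -0.2848] top z 0.06471745807040585 slope [-0.005  0.005]
ginger [0.647 0.353 0.034]
orange_slice [0.648 0.234 0.023]
scoop [ 0.411 -0.029  0.013]
amber_jar [0.603 0.479 0.094]
tea_tin [ 0.595 -0.47   0.084]
top 473 [ 0.4715 -0.279  -0.0922] mid [ 0.5512 -0.2863] top z 0.06578030169962812 slope [-0.002 -0.006]
ginger [0.64  0.349 0.035]
orange_slice [0.643 0.233 0.024]
scoop [ 0.41  -0.027  0.015]
amber_jar [0.573 0.463 0.116]
tea_tin [ 0.55  -0.308  0.059]
shift cm [-0.29  3.6   5.77] rot [ 0.  0. -0.] pos [ 0.4422 -0.2778  0.236 ] rpy [-1.571  0.    -1.66 ] clk 20.18 w 0.0852 F [ 0.1 -0.2  0.7]
```

View pics/f1.png

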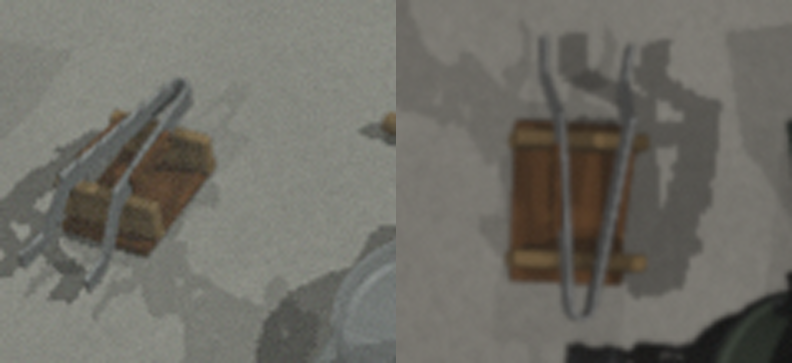

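View pics/f_scene.png

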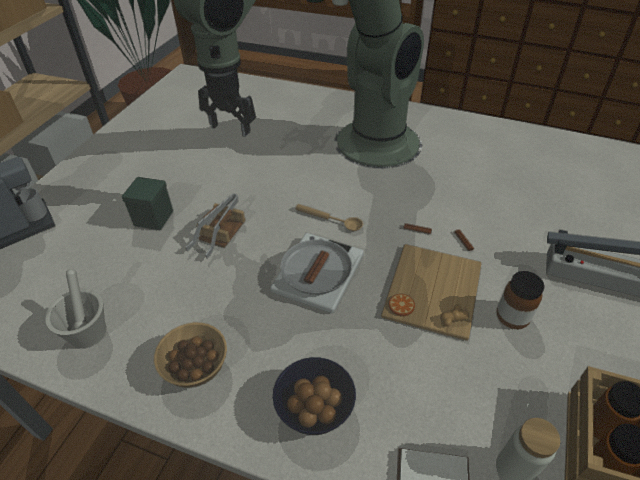

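The final picture shows the tongs level across both bars at (220,220) and the quill in the middle of the dish at (317,266). The other things are where they were, and the arm is clear.

```bash
python3 -c "
from h import *
print(bot.job_done())"
```

```text
the job is handed in; nothing more can be done
None
```

The quill is in the weighing dish, the tongs are back on their rest, and the job is handed in at about 20 s of the 56 s allowed. No verdict was reported.

I took the tongs from the rest, shut them on the 100 mm quill on the board and lifted it about 8 cm. I laid it in the dish, opening the tongs only once contact was felt. Then I set the tongs back across both bars, let go and moved the arm clear.

**Last checks:**
- **Quill:** it lies flat, about 2 mm from the dish's middle in both cameras, with its top about 46 mm above the table.
- **Tongs:** they are level, with tong_mid about 7 mm from the rest's middle, mostly forward on purpose so the bend clears the front bar. They are turned about 0.05 rad from the rest's x.
- **Other things:** the ginger and scoop read within about 5 mm of their start in the cameras that gave me both readings. The orange slice, jar and tin look unmoved in the final scene picture.
- **Disagreement:** the network's last "tea_tin" reading in the top view fell on the tongs and rest, not the tin. I took it as a false report, since the scene view shows the tin in its place.

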